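Index the flange and close the keeper

TASK

Turn the round flange on its spindle by pushing at a stud with a fingertip (do not grip it) until the notch in its edge comes round to the sprung plunger, which drops in and locks it. Prove the lock by leaning on the stud with a steady 14 N or so for a second, never over 20 N, and let go; then swing the keeper arm over the flange's edge to its stop, with no more force than that. Leave the flange flat and locked, and the loose things round the fixture undisturbed.

Things in the scene. Friction and masses are not known exactly. Their poses are not given: they have to be found in the camera images.
- fixture: dark steel indexing fixture, fixed. Origin: on the table under the spindle axis; z up. Base plate x -82 to 102, y -128 to 98 mm, top at z 12 mm (4 small screw heads). Upright spindle, diameter 16, top at z 40 mm. On the -y side a grey plunger housing (x -15 to 15, y -106 to -70 mm, top z 31 mm, dark arrow on it) and behind it a black knob to y -130 mm; keeper post at (74, 74) mm
- mark (a point): fixed point of the fixture where the plunger meets the flange's edge: fixture (0, -56, 24) mm, the height of the flange's top. The notch must face it
- plunger_tip (a point): front of the sprung plunger's steel nose (10 mm wide, 8 high, front corners rounded 2.5 mm). A spring of about 2 N pushes it to the fixture's +y: on the flange's round edge the tip is at fixture y about -55 mm; when the notch comes it jumps in about 5 mm, to y -50 mm, and locks the flange (about 1.5 mm play each way at the edge). It need not be touched
- flange: loose aluminium flange, diameter 110, 12 mm thick, 0.3 to 0.5 kg, on the plate, bore over the spindle. Origin: centre of underside (12 mm above the table); x points to the notch, z up. Boss diameter 31, top 22 mm above the underside. Turns either way with a drag of 2 to 9 N at a stud; once locked, resistance rises steeply. The robot may push it with 20 N at most
- stud (a point): centre of the top of one of the flange's 3 equal brass studs (diameter 10 mm, 24 mm high, from 12 to 36 mm above the flange's underside, 40 mm from its axis). This one is 180 degrees from the notch, the others 60 degrees to either side of the notch
- notch (a point): middle of the notch's mouth at the flange's edge, at the height of its top: flange (55, 0, 12) mm. Notch 13 mm wide, 9 mm deep, parallel-sided, through the whole thickness. It starts on the side away from the plunger
- keeper: flat steel arm 18 mm wide, 6 thick, 68 long; origin on its post, at its underside (27 mm above the table); its y axis runs along the arm. Open it points to 135 degrees (from the fixture's +x, counter-clockwise; or up to 0.25 rad on); it swings level, counter-clockwise, to a fixed stop where it points at the spindle, tip 3 mm above the flange's edge. Stays where left. The robot may push it with 20 N at most
- keeper_pin (a point): centre of the black ball (diameter 12 mm) on the keeper's upright pin (diameter 10 mm), by which it is pushed with about 1.5 N; 46 mm from the post, 59 mm above the table; the pin rises from 33 mm above the table
- keeper_home (a point): fixed point where the ball's centre (keeper_pin) is when the keeper is at its stop: fixture (41, 41, 59) mm
- heat_sink: loose grey finned heat sink, 45 x 45 x 18 mm, left of the fixture; a bystander
- screwdriver: loose small screwdriver, 144 x 17 mm, between robot and fixture; a bystander
- clip: loose small clip with a black sleeve, 52 x 11 mm, right of the fixture; a bystander
Things that resemble listed ones, but are neither listed nor needed, are in the scene too. Several things have the shape of the flange; the one meant has the colours described above.

How it is judged:
By the outcome, as a careful person would: the job done as asked, in the order asked, and still so for the second after the job is handed in, with the robot touching nothing.
It also fails if it takes over 72 s, if anything falls off the work surface, if the arm or the gripper's body presses on something with over 40 N, if the wrist force passes 120 N, or if a joint passes its speed limit or range.

ROBOT

A 6-joint arm with a two-finger parallel gripper is mounted at the origin on a cart in front of the work surface, level with it; the furniture and walls round the work are solid. World frame = base frame: x ahead of the robot, y to its left, z up, the work surface at z = 0. Lengths are in m, angles in rad, forces in N, time in s.
With the tool pointing down it reaches from about 0.3 to 0.875 m from the base axis. Payload 4.2 kg.
Tool frame: the origin (TCP) lies midway between the tips of the shut fingers; the grasp point (between the pads) lies tcp_to_grasp behind it (tcp_to_grasp is the distance from the TCP to the grasp point, in m); z points along the fingers, y is the direction in which the jaws open and shut (so a half turn about z gives the same grasp; the last joint's range is limited). The gripper opens to 85 mm and grips with 20 to 120 N. Pads are 22 mm wide; open, the fingers measure 114 mm over their backs; the gripper's body (76 mm by 85 mm) begins 54 mm behind the grasp point. The pads swing forward as they close: fully open they stand 13 mm farther back than shut.
Start: joints at [-1.296, 0.32, 1.565, -0, 1.257, -0.02], TCP at [0.167, -0.55, 0.231] pointing down, gripper open.
Joint ranges: [-3.11, 3.11], [-0.84, 2.01], [0.21, 2.61], [-1.34, 4.49], [0.05, 2.63], [-2.56, 2.56]. Speed limits (rad/s): [2.57, 2.57, 3.14, 3.14, 3.14, 3.14].

INTERFACE

Orientations are given as a unit quaternion [w, x, y, z].
In Python, from bench import observe, capture, job_done, tcp_to_grasp gives the robot as it stands. The module is installed in compiled form; this text tells all that it offers.
- The arm moves only by the tool arm_command, never from a script. Its argument "commands" is a list of rows, each an object of numbers: "tx", "ty", "tz": the shift along the tool's x, y, z in m; "wx", "wy", "wz": the turn, a rotation vector about the tool's x, y, z in degrees; "fingers": the opening, from 0 (shut) to 1 (fully open). In form: [{"tx": .., "ty": .., "tz": .., "wx": .., "wy": .., "wz": .., "fingers": ..}, ...]. A call has exactly 5 rows; each row is the pose to reach, as a shift and turn from the pose commanded when the call began, along the tool's axes at that moment; what a row does not reach only later rows make up. A row lasts 1/8 s, in which the tool goes at most 62.5 mm and 10.7 degrees, less where a joint would pass 70% of its speed; a pose out of reach is approached as far as the arm can. A call with a gripper value outside its range is refused whole. The fingers move at their own pace and stop on an object; "force" is the grip in N (left out, the last holds). Time passes only in rows, so rows that repeat a pose let the fingers close, or fill a call up. It gives the time, the measured TCP pose, the force and the opening at its end, in the units of the state.
- observe(): the state, without advancing time (a new reading comes with each control period).
- capture(name): name is "scene" or "top" or "wrist"; returns a dict with "color" (420x560x3 uint8, red, green, blue), "mtx" (3x3 intrinsics, pixels), "R" (3x3) and "t" (3): a world point X has camera coordinates R X + t. Camera axes: x right, y down, z forward; pixel columns grow to the right and rows downward; lengths in m; the calibration is good to about 2 mm. The wrist camera is an equidistant fisheye: a pixel r from the principal point sees the ray r / f radians off the axis. A picture is of the moment at which its call begins. There is no depth.
- job_done(): hands the job in, once; it reports no verdict.
The state is a dict: "t": time; "joints": joint angles; "joint_velocities": joint speeds; "effort": joint torques, N m; "ee_pos": TCP position; "tool_rot": TCP orientation; "contact_force": force on the tool from outside, world axes, zero at the start; "ft_torque": the same for the moment, N m; "grip_width": opening from 0.0 (shut) to 1.0 (fully open).
Only numpy, scipy, OpenCV 4.12 (cv2) and the standard library are available. Lean on these libraries where they do the work, as an engineer would, in place of code of your own. Each camera call takes 0.05 s, during which the arm holds its last target.

## Working session

There is one attempt and no reset: what is moved stays moved. The work goes in short steps, Python scripts to look and compute and a tool call to move; the robot and the scene stay as the last step left them, time stands still between calls to the robot, and variables do not carry over. Pictures are saved under pics/ and viewed, and the job is handed in when it is done.

Besides the shell and the picture viewer there is one more tool, called after "Call:" by a JSON object that holds its "method" and its "body", one argument or row to a line. arm_command: Moves the arm, as the interface text tells. Its arguments: {"type":"object","properties":{"commands":{"type":"array","items":{"type":"object","properties":{"tx":{"type":"number"},"ty":{"type":"number"},"tz":{"type":"number"},"wx":{"type":"number"},"wy":{"type":"number"},"wz":{"type":"number"},"fingers":{"type":"number"}}}},"force":{"type":"number"}},"required":["commands"]}

```bash
mkdir -p pics; ls; python3 - <<'E'
from bench import observe,capture,tcp_to_grasp
import cv2
print(observe()); print(tcp_to_grasp)
for n in("scene","top","wrist"):
    c=capture(n); cv2.imwrite(f"pics/{n}0.png",c["color"][:,:,::-1]); print(n,c["mtx"],c["R"],c["t"])
E
```

```text
pics
{'t': 0.0, 'joints': array([-1.29602535e+00,  3.20264748e-01,  1.56566463e+00,  2.61888498e-05,
        1.25740127e+00, -1.99816417e-02]), 'joint_velocities': array([-0.00130257,  0.00067973,  0.00073088,  0.00054314,  0.00127358,
       -0.00052498]), 'effort': array([-9.47351946e-04, -4.15531898e+01, -2.34161979e+01, -2.70360852e-04,
        8.10188736e-03, -8.37001551e-06]), 'ee_pos': array([ 0.16692899, -0.54974029,  0.23050345]), 'tool_rot': array([-8.63537682e-04,  9.89159975e-01,  1.46839330e-01, -9.80542605e-05]), 'contact_force': array([-0.73003889,  0.26803143,  0.65320444]), 'ft_torque': array([-0.04256876, -0.00114472, -0.05167648]), 'grip_width': 1.0028959202080079}
0.0187
scene [[495.30708343   0.         283.47283238]
 [  0.         495.30708343 213.54363643]
 [  0.           0.           1.        ]] [[-0.84637965 -0.53241342  0.01332074]
 [-0.39876451  0.61694156 -0.67850569]
 [ 0.35302742 -0.57958524 -0.73447436]] [0.44733332 0.26935401 0.8117874 ]
top [[501.81794145   0.         274.71631984]
 [  0.         501.81794145 214.89622044]
 [  0.           0.           1.        ]] [[ 0.01754806 -0.99964837 -0.01987951]
 [-0.98785626 -0.01426433 -0.1547144 ]
 [ 0.15437643  0.02235303 -0.98775921]] [0.01137011 0.54480898 0.93399918]
wrist [[325.1922621    0.         280.59977563]
 [  0.         325.1922621  207.89839682]
 [  0.           0.           1.        ]] [[ 2.89441450e-01 -9.57195353e-01 -8.38001126e-04]
 [-9.14350626e-01 -2.76744635e-01  2.95593199e-01]
 [-2.83172349e-01 -8.47906975e-02 -9.55313539e-01]] [-0.57455774 -0.03697787  0.37827483]
```

View pics/top0.png

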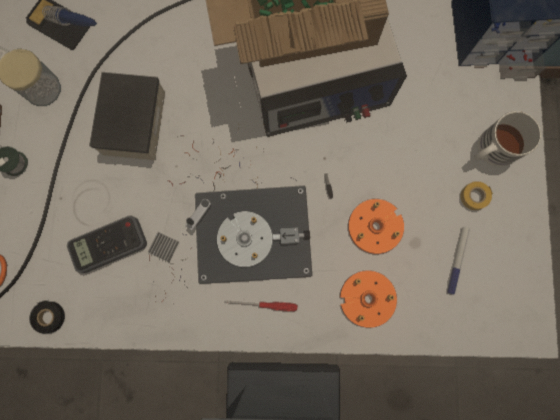

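View pics/scene0.png

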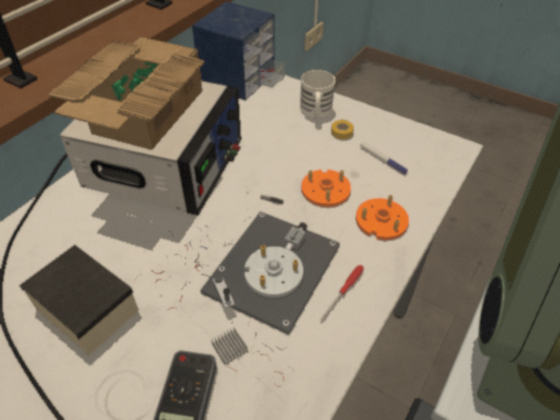

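The aluminium flange on the dark plate at top (244,238) is the one meant. The orange discs at (376,226) and (368,299) have the wrong colour. I'll confirm that in an enlarged crop.

```bash
python3 - <<'E'
import cv2
a=cv2.imread("pics/top0.png")[175:295,180:325]; cv2.imwrite("pics/topc.png",cv2.resize(a,None,fx=5,fy=5,interpolation=cv2.INTER_CUBIC))
a=cv2.imread("pics/scene0.png")[205:335,195:345]; cv2.imwrite("pics/scenec.png",cv2.resize(a,None,fx=4.6,fy=4.6,interpolation=cv2.INTER_CUBIC))
E
```

```text
(no output)
```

View pics/topc.png

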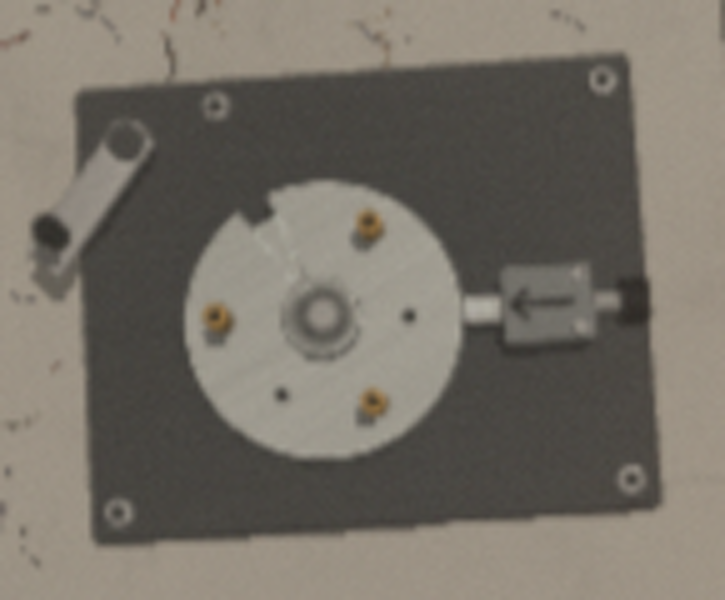

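View pics/scenec.png

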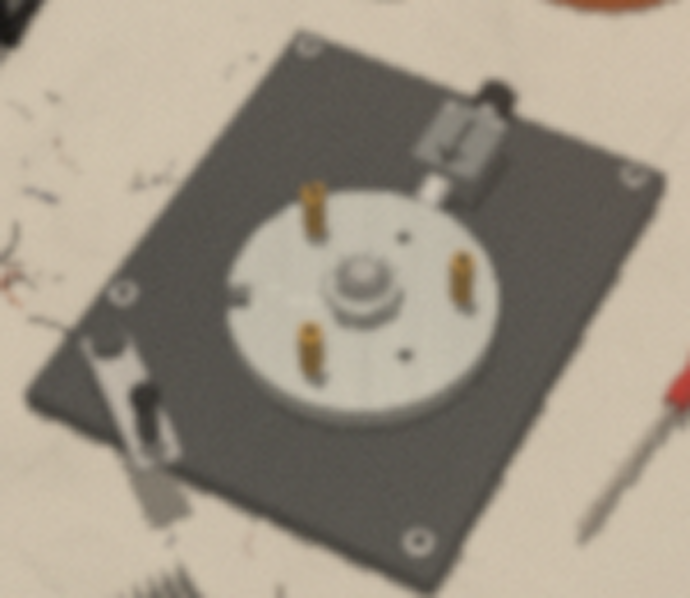

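```bash
cat > h.py <<'E'
import numpy as np,cv2
from bench import observe,capture
def ray(c,p,z):
    d=c["R"].T@np.linalg.solve(c["mtx"],np.array([p[0],p[1],1.])); o=-c["R"].T@c["t"]
    return (o+d*(z-o[2])/d[2])[:2]
def proj(c,X):
    q=c["mtx"]@(c["R"]@np.array(X)+c["t"]); return q[:2]/q[2]
def fit(P,Q): # fixture->world
    P=np.array(P,float);Q=np.array(Q);p=P-P.mean(0);q=Q-Q.mean(0)
    a=np.arctan2((p[:,0]*q[:,1]-p[:,1]*q[:,0]).sum(),(p*q).sum())
    R=np.array([[np.cos(a),-np.sin(a)],[np.sin(a),np.cos(a)]]); t=Q.mean(0)-R@P.mean(0)
    return a,R,t,(Q-(P@R.T+t))
E
python3 - <<'E'
from h import *
T=capture("top");S=capture("scene")
print("cams",-T["R"].T@T["t"],-S["R"].T@S["t"])
P=np.array([(102,98),(102,-128),(-82,-128),(-82,98)])/1e3
tp=np.array([(78,92),(627,55),(660,507),(95,545)])/5+(180,175)
sp=np.array([(28,398),(303,30),(663,180),(432,597)])/4.6+(195,205)
t2=lambda x,y:(x/5+180-.4,y/5+175-.4); s2=lambda x,y:(x/4.6+195-.4,y/4.6+205-.4)
for c,pp in((T,tp-.4),(S,sp-.4)):
    a,R,t,r=fit(P,[ray(c,p,.012) for p in pp]); print("fix",np.degrees(a),t*1e3,(r*1e3).round(1).tolist())
# flange disc
for c,roi,n in((T,(215,205,60,70),'t'),(S,(235,235,75,70),'s')):
    im=c["color"]; x,y,w,h=roi; g=im[y:y+h,x:x+w].min(2)
    m=(g>125).astype(np.uint8); m=cv2.morphologyEx(m,cv2.MORPH_OPEN,np.ones((3,3)))
    cs,_=cv2.findContours(m,0,1); k=max(cs,key=cv2.contourArea); hull=cv2.convexHull(k)[:,0]+(x,y)
    W=np.array([ray(c,p,.024) for p in hull]); (cx,cy),r=cv2.minEnclosingCircle((W*1e3).astype(np.float32)); print("disc",n,cx,cy,r)
print("spindle",ray(T,t2(323,317),.040),ray(S,s2(363,266),.040))
print("stud",[ray(T,t2(*p),.048) for p in((371,400),(216,316),(368,222))],[ray(S,s2(*p),.048) for p in((462,258),(312,330),(314,188))])
print("notch",ray(T,t2(254,209),.024))
print("ball",ray(T,t2(48,231),.059),ray(S,s2(147,395),.059))
E
```

```text
cams [ 0.39380597 -0.00174027  1.00708212] [0.19943942 0.54249058 0.77303645]
fix 4.6638396637913555 [499.05601661  78.60982155] [[-0.8, -1.7], [-0.9, 1.2], [1.0, 1.7], [0.7, -1.2]]
fix 4.602548529876628 [498.11015951  83.04915775] [[-2.4, -2.1], [-0.6, -1.3], [3.1, 2.6], [-0.1, 0.9]]
disc t 500.0272216796875 79.86520385742188 54.11318588256836
disc s 500.1143798828125 73.29354858398438 62.91822814941406
spindle [0.49874867 0.0785388 ] [0.50180684 0.07800899]
stud [array([0.4662632 , 0.05862726]), array([0.4976333 , 0.11913677]), array([0.5350669 , 0.06144142])] [array([0.467504  , 0.05840934]), array([0.49829466, 0.11973586]), array([0.53697351, 0.06054094])]
notch [0.54315816 0.10847102]
ball [0.52816915 0.18335778] [0.52901432 0.18386304]
```

```bash
cat >> h.py <<'E'
from scipy.spatial.transform import Rotation as Ro
def rel(pos,yaw):
    s=observe();q=s["tool_rot"];R0=Ro.from_quat([q[1],q[2],q[3],q[0]])
    y=np.radians(yaw);x=np.array([np.cos(y),np.sin(y),0]);z=np.array([0,0,-1.]);R1=Ro.from_matrix(np.c_[x,np.cross(z,x),z])
    d=R0.inv().apply(np.array(pos)-s["ee_pos"]);w=(R0.inv()*R1).as_rotvec(degrees=True)
    print("t",s["t"],"shift mm",(d*1e3).round(1),"turn",w.round(2))
E
python3 - <<'E'
from h import *
rel((.479,.038,.14),122)
E
```

```text
t 0.25 shift mm [ 469.4 -471.9   91.3] turn [-3.0000e-02 -4.0000e-02 -1.0511e+02]
```

Call:
{"method": "arm_command", "body": {
  "commands": [
    {"tx": 0.04,"ty": -0.04,"tz": 0,"wz": -10,"fingers": 0},
    {"tx": 0.08,"ty": -0.08,"tz": 0,"wz": -20,"fingers": 0},
    {"tx": 0.12,"ty": -0.12,"tz": 0,"wz": -30,"fingers": 0},
    {"tx": 0.16,"ty": -0.16,"tz": 0,"wz": -40,"fingers": 0},
    {"tx": 0.2,"ty": -0.2,"tz": 0,"wz": -50,"fingers": 0}
  ]
}}

```text
$.commands[0]: bad value
```

```bash
python3 -c "
from h import *
rel((.479,.038,.14),122)"
```

```text
t 0.25 shift mm [ 469.4 -471.9   91.3] turn [-3.0000e-02 -4.0000e-02 -1.0511e+02]
```

Call:
{"method": "arm_command", "body": {
  "commands": [
    {"tx": 0.04,"ty": -0.04,"tz": 0,"wx": 0,"wy": 0,"wz": -10,"fingers": 0},
    {"tx": 0.08,"ty": -0.08,"tz": 0,"wx": 0,"wy": 0,"wz": -20,"fingers": 0},
    {"tx": 0.12,"ty": -0.12,"tz": 0,"wx": 0,"wy": 0,"wz": -30,"fingers": 0},
    {"tx": 0.16,"ty": -0.16,"tz": 0,"wx": 0,"wy": 0,"wz": -40,"fingers": 0},
    {"tx": 0.2,"ty": -0.2,"tz": 0,"wx": 0,"wy": 0,"wz": -50,"fingers": 0}
  ]
}}

```text
t: 0.88
ee_pos: [0.3009, -0.2991, 0.2314]
tool_rot: [0.0, 0.833, 0.553, 0.0]
contact_force: [1.1, -0.3, 0.7]
grip_width: -0.001
```

```bash
python3 -c "
from h import *
rel((.479,.038,.14),122)"
```

```text
t 0.875 shift mm [379.8  33.4  91.4] turn [ 4.000e-02  3.000e-02 -5.482e+01]
```

Call:
{"method": "arm_command", "body": {
  "commands": [
    {"tx": 0.055,"ty": 0.004,"tz": 0,"wx": 0,"wy": 0,"wz": -10,"fingers": 0},
    {"tx": 0.11,"ty": 0.01,"tz": 0,"wx": 0,"wy": 0,"wz": -20,"fingers": 0},
    {"tx": 0.17,"ty": 0.015,"tz": 0.015,"wx": 0,"wy": 0,"wz": -30,"fingers": 0},
    {"tx": 0.23,"ty": 0.02,"tz": 0.03,"wx": 0,"wy": 0,"wz": -40,"fingers": 0},
    {"tx": 0.29,"ty": 0.025,"tz": 0.05,"wx": 0,"wy": 0,"wz": -50,"fingers": 0}
  ]
}}

```text
t: 1.5
ee_pos: [0.4378, -0.0428, 0.1817]
tool_rot: [0.001, 0.521, 0.854, 0.0]
contact_force: [1.3, -0.8, 0.2]
grip_width: -0.004
```

```bash
python3 -c "
from h import *
rel((.479,.038,.14),122)"
```

```text
t 1.5 shift mm [53.  73.5 41.7] turn [ 0.09  0.09 -4.76]
```

Call:
{"method": "arm_command", "body": {
  "commands": [
    {"tx": 0.02,"ty": 0.03,"tz": 0.015,"wx": 0,"wy": 0,"wz": -5,"fingers": 0},
    {"tx": 0.04,"ty": 0.055,"tz": 0.03,"wx": 0,"wy": 0,"wz": -5,"fingers": 0},
    {"tx": 0.053,"ty": 0.073,"tz": 0.04,"wx": 0,"wy": 0,"wz": -5,"fingers": 0},
    {"tx": 0.053,"ty": 0.073,"tz": 0.042,"wx": 0,"wy": 0,"wz": -5,"fingers": 0},
    {"tx": 0.053,"ty": 0.073,"tz": 0.042,"wx": 0,"wy": 0,"wz": -5,"fingers": 0}
  ]
}}

```text
t: 2.12
ee_pos: [0.4775, 0.0353, 0.1396]
tool_rot: [-0.0, 0.486, 0.874, -0.0]
contact_force: [-0.7, -0.3, 0.1]
grip_width: 0.001
```

```bash
python3 - <<'E'
from h import *
rel((.479,.038,.08),122)
print(observe()["contact_force"],observe()["joints"])
for n in("wrist","scene"): cv2.imwrite(f"pics/{n}1.png",capture(n)["color"][:,:,::-1])
E
```

```text
t 2.125 shift mm [ 1.5  2.8 59.6] turn [-0.04  0.   -0.1 ]
[-0.70012199 -0.34137789  0.05178935] [ 4.99924654e-02  2.53154109e-01  1.91491032e+00 -5.04204984e-04
  9.74105935e-01 -5.06404816e-01]
```

View pics/wrist1.png

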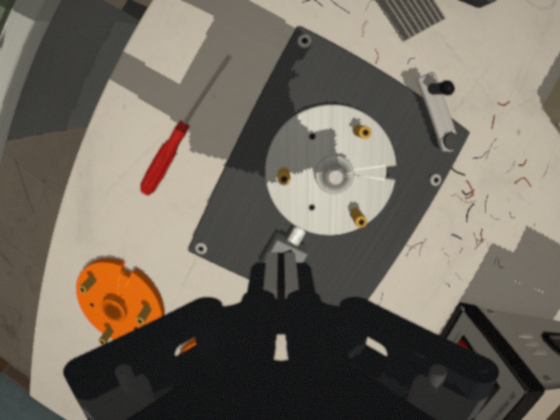

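View pics/scene1.png

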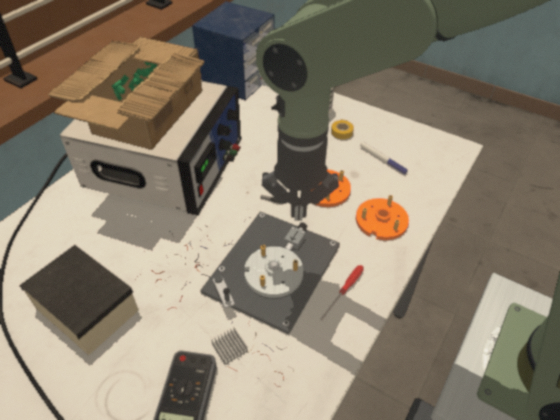

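The wrist view shows the shut fingertips at about (282,270). The stud to push is at (284,176), with the notch opposite at (385,173). I'll descend beside that stud, on its plunger side.

Call:
{"method": "arm_command", "body": {
  "commands": [
    {"tx": 0.001,"ty": 0.003,"tz": 0.03,"wx": 0,"wy": 0,"wz": 0,"fingers": 0},
    {"tx": 0.001,"ty": 0.003,"tz": 0.06,"wx": 0,"wy": 0,"wz": 0,"fingers": 0},
    {"tx": 0.001,"ty": 0.003,"tz": 0.09,"wx": 0,"wy": 0,"wz": 0,"fingers": 0},
    {"tx": 0.001,"ty": 0.003,"tz": 0.105,"wx": 0,"wy": 0,"wz": 0,"fingers": 0},
    {"tx": 0.001,"ty": 0.003,"tz": 0.11,"wx": 0,"wy": 0,"wz": 0,"fingers": 0}
  ]
}}

```text
t: 2.85
ee_pos: [0.4795, 0.0374, 0.0292]
tool_rot: [-0.0, 0.486, 0.874, -0.0]
contact_force: [-0.5, 0.5, 0.1]
grip_width: -0.002
```

```bash
python3 - <<'E'
from h import *
rel((.479,.038,.029),122)
cv2.imwrite("pics/wrist2.png",capture("wrist")["color"][:,:,::-1])
a=capture("scene")["color"][190:320,215:345,::-1];cv2.imwrite("pics/scene2.png",cv2.resize(a,None,fx=4,fy=4,interpolation=2))
E
```

```text
t 2.85 shift mm [ 0.7 -0.1  0.2] turn [-0.05 -0.02 -0.17]
```

View pics/wrist2.png

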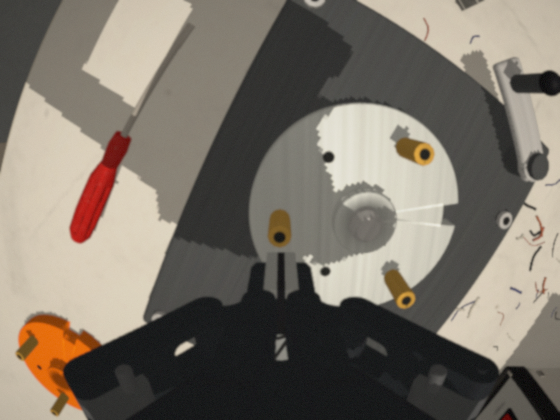

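View pics/scene2.png

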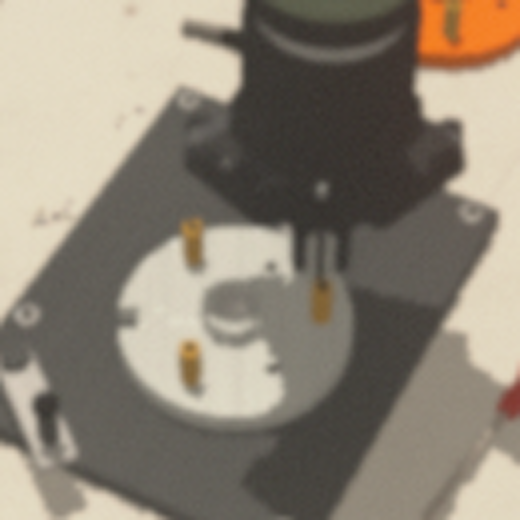

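Call:
{"method": "arm_command", "body": {
  "commands": [
    {"tx": 0.003,"ty": 0,"tz": 0,"wx": 0,"wy": 0,"wz": 0,"fingers": 0},
    {"tx": 0.005,"ty": 0,"tz": 0,"wx": 0,"wy": 0,"wz": 0,"fingers": 0},
    {"tx": 0.0065,"ty": 0,"tz": 0,"wx": 0,"wy": 0,"wz": 0,"fingers": 0},
    {"tx": 0.008,"ty": 0,"tz": 0,"wx": 0,"wy": 0,"wz": 0,"fingers": 0},
    {"tx": 0.009,"ty": 0,"tz": 0,"wx": 0,"wy": 0,"wz": 0,"fingers": 0}
  ]
}}

```text
t: 3.58
ee_pos: [0.4755, 0.0455, 0.0298]
tool_rot: [0.001, 0.485, 0.874, -0.0]
contact_force: [1.3, -3.7, 0.7]
grip_width: 0.002
```

```bash
python3 - <<'E'
import numpy as np
from h import *
S=np.array([16,40])
for st in(2,3,4,5,6):
  print(st,[ (lambda a:(S-np.array([[np.cos(a),-np.sin(a)],[np.sin(a),np.cos(a)]])@S).round(1).tolist())(np.radians(st*k)) for k in range(1,6)])
c=np.array([.5,.0796,.029])
s=observe();q=s["tool_rot"];R0=Ro.from_quat([q[1],q[2],q[3],q[0]])
print(R0.inv().apply(c-s["ee_pos"])*1e3)
cv2.imwrite("pics/wrist3.png",capture("wrist")["color"][150:350,180:480,::-1])
E
```

```text
2 [[1.4, -0.5], [2.8, -1.0], [4.3, -1.5], [5.7, -1.8], [7.2, -2.2]]
3 [[2.1, -0.8], [4.3, -1.5], [6.5, -2.0], [8.7, -2.5], [10.9, -2.8]]
4 [[2.8, -1.0], [5.7, -1.8], [8.7, -2.5], [11.6, -2.9], [14.6, -3.1]]
5 [[3.5, -1.2], [7.2, -2.2], [10.9, -2.8], [14.6, -3.1], [18.4, -3.0]]
6 [[4.3, -1.5], [8.7, -2.5], [13.1, -3.0], [17.7, -3.0], [22.1, -2.6]]
[16.01652098 38.83969398  0.79322809]
```

View pics/wrist3.png

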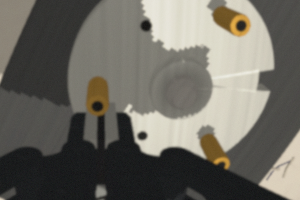

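Call:
{"method": "arm_command", "body": {
  "commands": [
    {"tx": 0.0028,"ty": -0.001,"tz": 0,"wx": 0,"wy": 0,"wz": 4,"fingers": 0},
    {"tx": 0.0057,"ty": -0.0018,"tz": 0,"wx": 0,"wy": 0,"wz": 8,"fingers": 0},
    {"tx": 0.0087,"ty": -0.0025,"tz": 0,"wx": 0,"wy": 0,"wz": 12,"fingers": 0},
    {"tx": 0.0116,"ty": -0.0029,"tz": 0,"wx": 0,"wy": 0,"wz": 16,"fingers": 0},
    {"tx": 0.0146,"ty": -0.0031,"tz": 0,"wx": 0,"wy": 0,"wz": 20,"fingers": 0}
  ]
}}

```text
t: 4.25
ee_pos: [0.4653, 0.0561, 0.0297]
tool_rot: [0.001, 0.631, 0.776, 0.0]
contact_force: [0.2, -3.4, 0.4]
grip_width: -0.002
```

```bash
cat >> h.py <<'E'
def st():
    s=observe();q=s["tool_rot"];R0=Ro.from_quat([q[1],q[2],q[3],q[0]]);c=np.array([.5,.0796,.029])
    x=R0.apply([1,0,0]);print("t",s["t"],"S",(R0.inv().apply(c-s["ee_pos"])*1e3).round(1),"yaw",np.degrees(np.arctan2(x[1],x[0])).round(1),"F tool",R0.inv().apply(s["contact_force"]).round(1),"z",s["ee_pos"][2])
E
python3 - <<'E'
from h import *
st()
cv2.imwrite("pics/wrist4.png",capture("wrist")["color"][150:350,180:480,::-1])
E
```

```text
t 4.25 S [15.9 38.8  0.8] yaw 101.8 F tool [-3.4 -0.5 -0.4] z 0.02973772512985218
```

View pics/wrist4.png

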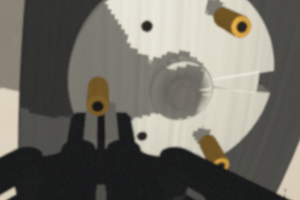

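The flange turns with the finger at about 3.4 N.

Call:
{"method": "arm_command", "body": {
  "commands": [
    {"tx": 0.0035,"ty": -0.0012,"tz": 0,"wx": 0,"wy": 0,"wz": 5,"fingers": 0},
    {"tx": 0.0072,"ty": -0.0022,"tz": 0,"wx": 0,"wy": 0,"wz": 10,"fingers": 0},
    {"tx": 0.0109,"ty": -0.0028,"tz": 0,"wx": 0,"wy": 0,"wz": 15,"fingers": 0},
    {"tx": 0.0146,"ty": -0.0031,"tz": 0,"wx": 0,"wy": 0,"wz": 20,"fingers": 0},
    {"tx": 0.0184,"ty": -0.003,"tz": 0,"wx": 0,"wy": 0,"wz": 25,"fingers": 0}
  ]
}}

```text
t: 4.92
ee_pos: [0.4587, 0.0736, 0.0297]
tool_rot: [0.001, 0.784, 0.621, 0.0]
contact_force: [1.8, -4.3, 0.0]
grip_width: 0.003
```

Call:
{"method": "arm_command", "body": {
  "commands": [
    {"tx": 0.0035,"ty": -0.0012,"tz": 0,"wx": 0,"wy": 0,"wz": 5,"fingers": 0},
    {"tx": 0.0072,"ty": -0.0022,"tz": 0,"wx": 0,"wy": 0,"wz": 10,"fingers": 0},
    {"tx": 0.0109,"ty": -0.0028,"tz": 0,"wx": 0,"wy": 0,"wz": 15,"fingers": 0},
    {"tx": 0.0146,"ty": -0.0031,"tz": 0,"wx": 0,"wy": 0,"wz": 20,"fingers": 0},
    {"tx": 0.0184,"ty": -0.003,"tz": 0,"wx": 0,"wy": 0,"wz": 25,"fingers": 0}
  ]
}}

```text
t: 5.55
ee_pos: [0.459, 0.0921, 0.0295]
tool_rot: [0.0, 0.9, 0.437, -0.001]
contact_force: [0.7, -3.6, 0.3]
grip_width: -0.001
```

```bash
python3 - <<'E'
from h import *
st()
cv2.imwrite("pics/wrist5.png",capture("wrist")["color"][:,:,::-1])
E
```

```text
t 5.55 S [15.6 40.   0.5] yaw 51.8 F tool [-2.4  2.8 -0.3] z 0.029490547760389202
```

View pics/wrist5.png

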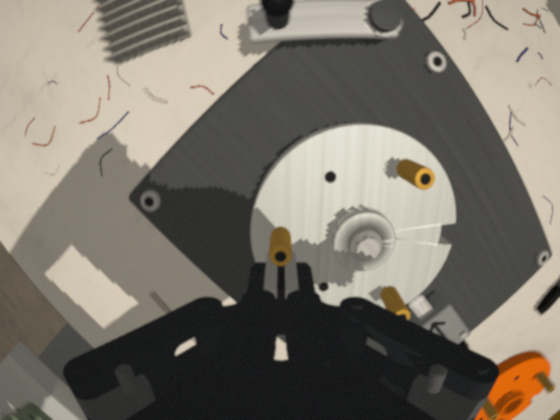

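Call:
{"method": "arm_command", "body": {
  "commands": [
    {"tx": 0.0035,"ty": -0.0012,"tz": 0,"wx": 0,"wy": 0,"wz": 5,"fingers": 0},
    {"tx": 0.0072,"ty": -0.0022,"tz": 0,"wx": 0,"wy": 0,"wz": 10,"fingers": 0},
    {"tx": 0.0109,"ty": -0.0028,"tz": 0,"wx": 0,"wy": 0,"wz": 15,"fingers": 0},
    {"tx": 0.0146,"ty": -0.0031,"tz": 0,"wx": 0,"wy": 0,"wz": 20,"fingers": 0},
    {"tx": 0.0184,"ty": -0.003,"tz": 0,"wx": 0,"wy": 0,"wz": 25,"fingers": 0}
  ]
}}

```text
t: 6.22
ee_pos: [0.4666, 0.1081, 0.0292]
tool_rot: [0.0, 0.973, 0.232, -0.002]
contact_force: [-3.1, -3.9, 1.1]
grip_width: 0.001
```

Call:
{"method": "arm_command", "body": {
  "commands": [
    {"tx": 0.0014,"ty": -0.0005,"tz": 0,"wx": 0,"wy": 0,"wz": 2,"fingers": 0},
    {"tx": 0.0028,"ty": -0.001,"tz": 0,"wx": 0,"wy": 0,"wz": 4,"fingers": 0},
    {"tx": 0.0043,"ty": -0.0015,"tz": 0,"wx": 0,"wy": 0,"wz": 6,"fingers": 0},
    {"tx": 0.0057,"ty": -0.0018,"tz": 0,"wx": 0,"wy": 0,"wz": 8,"fingers": 0},
    {"tx": 0.0072,"ty": -0.0022,"tz": 0,"wx": 0,"wy": 0,"wz": 10,"fingers": 0}
  ]
}}

```text
t: 6.85
ee_pos: [0.4735, 0.114, 0.0294]
tool_rot: [0.0, 0.989, 0.146, -0.0]
contact_force: [-2.0, -3.1, -0.6]
grip_width: -0.003
```

```bash
python3 - <<'E'
from h import *
st()
a=capture("top")["color"][175:295,180:325,::-1];cv2.imwrite("pics/top6.png",cv2.resize(a,None,fx=4,fy=4,interpolation=2))
a=capture("wrist")["color"][200:,150:500,::-1];cv2.imwrite("pics/wrist6.png",cv2.resize(a,None,fx=2,fy=2,interpolation=2))
E
```

```text
t 6.85 S [15.5 40.6  0.4] yaw 16.8 F tool [-2.9  2.4  0.6] z 0.029410685377825214
```

View pics/top6.png

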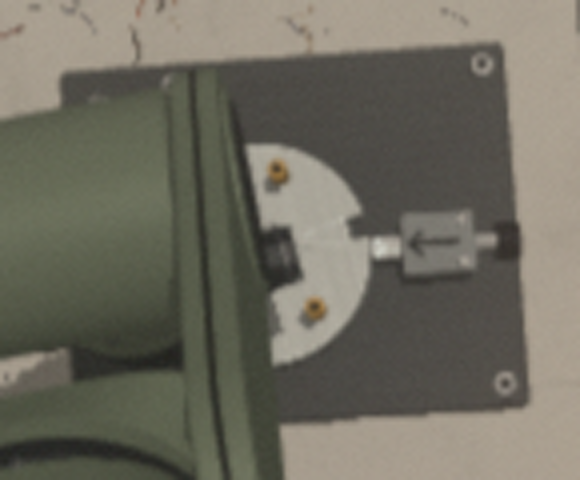

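View pics/wrist6.png

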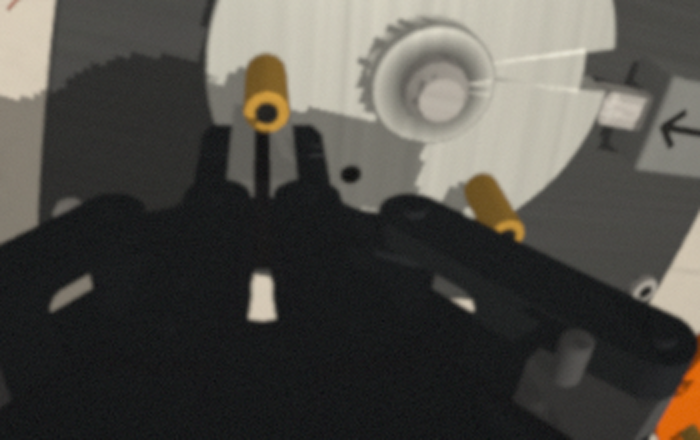

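Call:
{"method": "arm_command", "body": {
  "commands": [
    {"tx": 0.001,"ty": -0.0004,"tz": 0,"wx": 0,"wy": 0,"wz": 1.5,"fingers": 0},
    {"tx": 0.0021,"ty": -0.0008,"tz": 0,"wx": 0,"wy": 0,"wz": 3,"fingers": 0},
    {"tx": 0.0032,"ty": -0.0011,"tz": 0,"wx": 0,"wy": 0,"wz": 4.5,"fingers": 0},
    {"tx": 0.0043,"ty": -0.0015,"tz": 0,"wx": 0,"wy": 0,"wz": 6,"fingers": 0},
    {"tx": 0.005,"ty": -0.0017,"tz": 0,"wx": 0,"wy": 0,"wz": 7,"fingers": 0}
  ]
}}

```text
t: 7.58
ee_pos: [0.4783, 0.1172, 0.0296]
tool_rot: [0.0, 0.996, 0.086, 0.0]
contact_force: [-1.9, -1.8, -0.0]
grip_width: -0.0
```

Call:
{"method": "arm_command", "body": {
  "commands": [
    {"tx": 0.0004,"ty": -0.0002,"tz": 0,"wx": 0,"wy": 0,"wz": 0.6,"fingers": 0},
    {"tx": 0.0008,"ty": -0.0003,"tz": 0,"wx": 0,"wy": 0,"wz": 1.2,"fingers": 0},
    {"tx": 0.0012,"ty": -0.0005,"tz": 0,"wx": 0,"wy": 0,"wz": 1.8,"fingers": 0},
    {"tx": 0.0016,"ty": -0.0006,"tz": 0,"wx": 0,"wy": 0,"wz": 2.4,"fingers": 0},
    {"tx": 0.002,"ty": -0.0007,"tz": 0,"wx": 0,"wy": 0,"wz": 3,"fingers": 0}
  ]
}}

```text
t: 8.2
ee_pos: [0.4801, 0.1183, 0.0298]
tool_rot: [-0.0, 0.998, 0.06, 0.0]
contact_force: [-1.8, 0.1, 0.7]
grip_width: 0.002
```

```bash
python3 - <<'E'
from h import *
st()
a=capture("top")["color"][215:265,235:315,::-1];cv2.imwrite("pics/top7.png",cv2.resize(a,None,fx=8,fy=8,interpolation=2))
E
```

```text
t 8.2 S [15.2 40.8  0.8] yaw 6.8 F tool [-1.8 -0.3 -0.7] z 0.02977885609691191
```

View pics/top7.png

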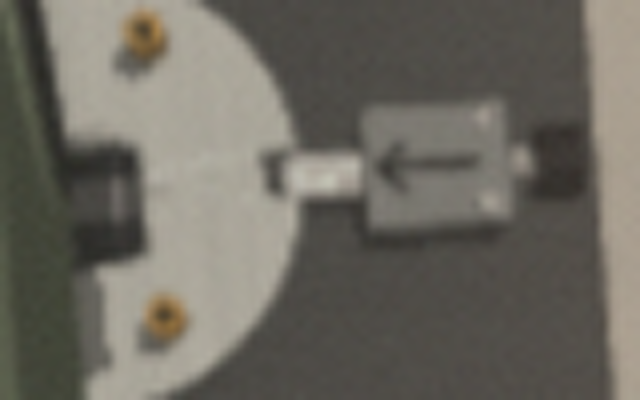

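The notch is nearly at the nose. I'll creep from here.

Call:
{"method": "arm_command", "body": {
  "commands": [
    {"tx": 0.0002,"ty": -0.0001,"tz": 0,"wx": 0,"wy": 0,"wz": 0.4,"fingers": 0},
    {"tx": 0.0005,"ty": -0.0002,"tz": 0,"wx": 0,"wy": 0,"wz": 0.7,"fingers": 0},
    {"tx": 0.0008,"ty": -0.0003,"tz": 0,"wx": 0,"wy": 0,"wz": 1,"fingers": 0},
    {"tx": 0.001,"ty": -0.0003,"tz": 0,"wx": 0,"wy": 0,"wz": 1.4,"fingers": 0},
    {"tx": 0.0012,"ty": -0.0004,"tz": 0,"wx": 0,"wy": 0,"wz": 1.8,"fingers": 0}
  ]
}}

```text
t: 8.88
ee_pos: [0.481, 0.1187, 0.0296]
tool_rot: [0.0, 0.999, 0.044, 0.0]
contact_force: [-1.3, 0.0, 1.1]
grip_width: -0.001
```

```bash
python3 - <<'E'
from h import *
st()
a=capture("top")["color"][215:265,235:315,::-1];cv2.imwrite("pics/top8.png",cv2.resize(a,None,fx=8,fy=8,interpolation=2))
E
```

```text
t 8.875 S [15.4 40.6  0.6] yaw 5.1 F tool [-1.3 -0.1 -1.1] z 0.02958483849380011
```

View pics/top8.png

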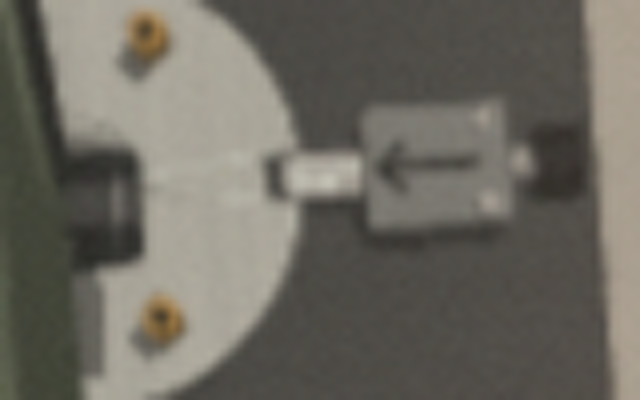

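The tip has moved in about 2.6 px (about 5 mm) compared with the earlier view, and so has the knob, so the plunger has dropped in. Next I'll close the remaining play gently and build up to 14 N.

Call:
{"method": "arm_command", "body": {
  "commands": [
    {"tx": 0.0002,"ty": 0,"tz": 0,"wx": 0,"wy": 0,"wz": 0,"fingers": 0},
    {"tx": 0.0004,"ty": 0,"tz": 0,"wx": 0,"wy": 0,"wz": 0,"fingers": 0},
    {"tx": 0.0005,"ty": 0,"tz": 0,"wx": 0,"wy": 0,"wz": 0,"fingers": 0},
    {"tx": 0.0006,"ty": 0,"tz": 0,"wx": 0,"wy": 0,"wz": 0,"fingers": 0},
    {"tx": 0.0006,"ty": 0,"tz": 0,"wx": 0,"wy": 0,"wz": 0,"fingers": 0}
  ]
}}

```text
t: 9.55
ee_pos: [0.4816, 0.1187, 0.0296]
tool_rot: [0.0, 0.999, 0.044, -0.0]
contact_force: [-1.7, 0.0, 1.3]
grip_width: -0.001
```

Call:
{"method": "arm_command", "body": {
  "commands": [
    {"tx": 0.0001,"ty": 0,"tz": 0,"wx": 0,"wy": 0,"wz": 0,"fingers": 0},
    {"tx": 0.0002,"ty": 0,"tz": 0,"wx": 0,"wy": 0,"wz": 0,"fingers": 0},
    {"tx": 0.0003,"ty": 0,"tz": 0,"wx": 0,"wy": 0,"wz": 0,"fingers": 0},
    {"tx": 0.0004,"ty": 0,"tz": 0,"wx": 0,"wy": 0,"wz": 0,"fingers": 0},
    {"tx": 0.0004,"ty": 0,"tz": 0,"wx": 0,"wy": 0,"wz": 0,"fingers": 0}
  ]
}}

```text
t: 10.18
ee_pos: [0.4821, 0.1188, 0.0296]
tool_rot: [0.0, 0.999, 0.044, 0.0]
contact_force: [-1.2, -0.9, 0.9]
grip_width: 0.002
```

Call:
{"method": "arm_command", "body": {
  "commands": [
    {"tx": 0.0001,"ty": 0,"tz": 0,"wx": 0,"wy": 0,"wz": 0,"fingers": 0},
    {"tx": 0.0002,"ty": 0,"tz": 0,"wx": 0,"wy": 0,"wz": 0,"fingers": 0},
    {"tx": 0.0003,"ty": 0,"tz": 0,"wx": 0,"wy": 0,"wz": 0,"fingers": 0},
    {"tx": 0.0004,"ty": 0,"tz": 0,"wx": 0,"wy": 0,"wz": 0,"fingers": 0},
    {"tx": 0.0004,"ty": 0,"tz": 0,"wx": 0,"wy": 0,"wz": 0,"fingers": 0}
  ]
}}

```text
t: 10.8
ee_pos: [0.4825, 0.1188, 0.0296]
tool_rot: [0.0, 0.999, 0.044, 0.0]
contact_force: [-0.5, -1.0, 0.9]
grip_width: 0.0
```

```bash
python3 - <<'E'
from h import *
st()
a=capture("top")["color"][215:265,235:315,::-1];cv2.imwrite("pics/top9.png",cv2.resize(a,None,fx=8,fy=8,interpolation=2))
a=capture("wrist")["color"][200:,150:500,::-1];cv2.imwrite("pics/wrist9.png",cv2.resize(a,None,fx=2,fy=2,interpolation=2))
E
```

```text
t 10.8 S [14.  40.6  0.6] yaw 5.1 F tool [-0.6  1.  -0.9] z 0.029562831171991953
```

View pics/top9.png

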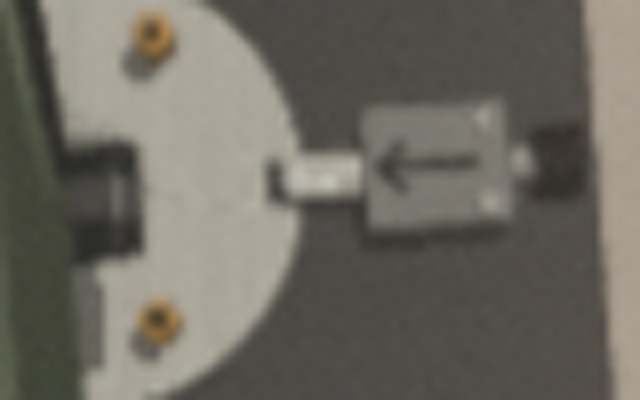

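View pics/wrist9.png

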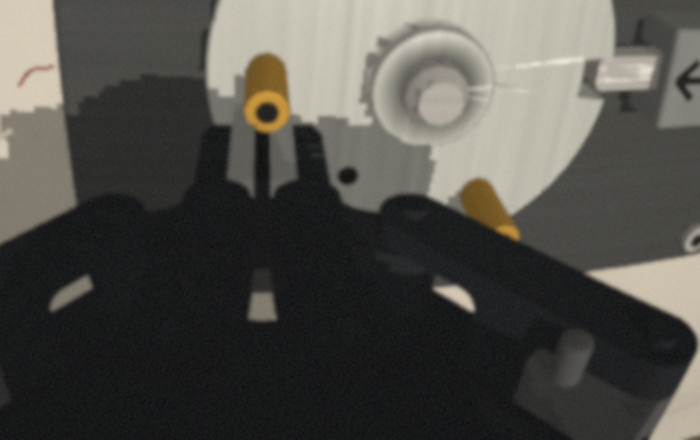

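Call:
{"method": "arm_command", "body": {
  "commands": [
    {"tx": 0.0001,"ty": 0,"tz": 0,"wx": 0,"wy": 0,"wz": 0,"fingers": 0},
    {"tx": 0.0002,"ty": 0,"tz": 0,"wx": 0,"wy": 0,"wz": 0,"fingers": 0},
    {"tx": 0.0003,"ty": 0,"tz": 0,"wx": 0,"wy": 0,"wz": 0,"fingers": 0},
    {"tx": 0.0003,"ty": 0,"tz": 0,"wx": 0,"wy": 0,"wz": 0,"fingers": 0},
    {"tx": 0.0003,"ty": 0,"tz": 0,"wx": 0,"wy": 0,"wz": 0,"fingers": 0}
  ]
}}

```text
t: 11.52
ee_pos: [0.4826, 0.1188, 0.0296]
tool_rot: [0.0, 0.999, 0.044, -0.0]
contact_force: [-1.9, -1.0, 0.4]
grip_width: -0.001
```

Call:
{"method": "arm_command", "body": {
  "commands": [
    {"tx": 0.0001,"ty": 0,"tz": 0,"wx": 0,"wy": 0,"wz": 0,"fingers": 0},
    {"tx": 0.0002,"ty": 0,"tz": 0,"wx": 0,"wy": 0,"wz": 0,"fingers": 0},
    {"tx": 0.0003,"ty": 0,"tz": 0,"wx": 0,"wy": 0,"wz": 0,"fingers": 0},
    {"tx": 0.0003,"ty": 0,"tz": 0,"wx": 0,"wy": 0,"wz": 0,"fingers": 0},
    {"tx": 0.0003,"ty": 0,"tz": 0,"wx": 0,"wy": 0,"wz": 0,"fingers": 0}
  ]
}}

```text
t: 12.15
ee_pos: [0.4827, 0.1188, 0.0296]
tool_rot: [0.0, 0.999, 0.044, -0.0]
contact_force: [-3.1, -1.3, 0.9]
grip_width: -0.001
```

Call:
{"method": "arm_command", "body": {
  "commands": [
    {"tx": 0.0001,"ty": 0,"tz": 0,"wx": 0,"wy": 0,"wz": 0,"fingers": 0},
    {"tx": 0.0002,"ty": 0,"tz": 0,"wx": 0,"wy": 0,"wz": 0,"fingers": 0},
    {"tx": 0.0003,"ty": 0,"tz": 0,"wx": 0,"wy": 0,"wz": 0,"fingers": 0},
    {"tx": 0.0004,"ty": 0,"tz": 0,"wx": 0,"wy": 0,"wz": 0,"fingers": 0},
    {"tx": 0.0004,"ty": 0,"tz": 0,"wx": 0,"wy": 0,"wz": 0,"fingers": 0}
  ]
}}

```text
t: 12.78
ee_pos: [0.4828, 0.1188, 0.0295]
tool_rot: [0.0, 0.999, 0.044, -0.001]
contact_force: [-5.5, -1.1, 2.4]
grip_width: -0.0
```

Call:
{"method": "arm_command", "body": {
  "commands": [
    {"tx": 0.0002,"ty": 0,"tz": 0,"wx": 0,"wy": 0,"wz": 0,"fingers": 0},
    {"tx": 0.0003,"ty": 0,"tz": 0,"wx": 0,"wy": 0,"wz": 0,"fingers": 0},
    {"tx": 0.0004,"ty": 0,"tz": 0,"wx": 0,"wy": 0,"wz": 0,"fingers": 0},
    {"tx": 0.0005,"ty": 0,"tz": 0,"wx": 0,"wy": 0,"wz": 0,"fingers": 0},
    {"tx": 0.0005,"ty": 0,"tz": 0,"wx": 0,"wy": 0,"wz": 0,"fingers": 0}
  ]
}}

```text
t: 13.4
ee_pos: [0.4828, 0.1188, 0.0295]
tool_rot: [0.0, 0.999, 0.044, -0.001]
contact_force: [-6.2, -0.7, 3.7]
grip_width: -0.001
```

Call:
{"method": "arm_command", "body": {
  "commands": [
    {"tx": 0.0001,"ty": 0,"tz": -0.0002,"wx": 0,"wy": 0,"wz": 0,"fingers": 0},
    {"tx": 0.0002,"ty": 0,"tz": -0.0004,"wx": 0,"wy": 0,"wz": 0,"fingers": 0},
    {"tx": 0.0004,"ty": 0,"tz": -0.0004,"wx": 0,"wy": 0,"wz": 0,"fingers": 0},
    {"tx": 0.0005,"ty": 0,"tz": -0.0004,"wx": 0,"wy": 0,"wz": 0,"fingers": 0},
    {"tx": 0.0005,"ty": 0,"tz": -0.0004,"wx": 0,"wy": 0,"wz": 0,"fingers": 0}
  ]
}}

```text
t: 14.02
ee_pos: [0.4829, 0.1188, 0.0296]
tool_rot: [0.0, 0.999, 0.044, -0.002]
contact_force: [-6.6, -0.6, 2.8]
grip_width: -0.0
```

Call:
{"method": "arm_command", "body": {
  "commands": [
    {"tx": 0.0002,"ty": 0,"tz": -0.0002,"wx": 0,"wy": 0,"wz": 0,"fingers": 0},
    {"tx": 0.0004,"ty": 0,"tz": -0.0004,"wx": 0,"wy": 0,"wz": 0,"fingers": 0},
    {"tx": 0.0006,"ty": 0,"tz": -0.0004,"wx": 0,"wy": 0,"wz": 0,"fingers": 0},
    {"tx": 0.0008,"ty": 0,"tz": -0.0004,"wx": 0,"wy": 0,"wz": 0,"fingers": 0},
    {"tx": 0.0008,"ty": 0,"tz": -0.0004,"wx": 0,"wy": 0,"wz": 0,"fingers": 0}
  ]
}}

```text
t: 14.65
ee_pos: [0.4829, 0.1188, 0.0296]
tool_rot: [0.0, 0.999, 0.044, -0.003]
contact_force: [-7.0, 0.0, 1.0]
grip_width: 0.001
```

```bash
python3 - <<'E'
from h import *
st();s=observe();print(s["ft_torque"],s["joints"],s["effort"])
E
```

```text
t 14.65 S [13.5 40.6  0.6] yaw 5.1 F tool [-6.9 -0.6 -1. ] z 0.02962919519186954
[-0.05540386  1.23368955 -0.00755223] [2.17917591e-01 4.25707023e-01 2.00072636e+00 4.38458288e-04
 7.20197971e-01 1.69971470e+00] [-6.84860218e-01 -3.92888689e+01 -1.95709330e+01 -2.46610902e-01
 -2.14138046e+00 -4.15916104e-03]
```

Call:
{"method": "arm_command", "body": {
  "commands": [
    {"tx": 0.0003,"ty": 0,"tz": 0,"wx": 0,"wy": 0,"wz": 0,"fingers": 0},
    {"tx": 0.0006,"ty": 0,"tz": 0,"wx": 0,"wy": 0,"wz": 0,"fingers": 0},
    {"tx": 0.0009,"ty": 0,"tz": 0,"wx": 0,"wy": 0,"wz": 0,"fingers": 0},
    {"tx": 0.0012,"ty": 0,"tz": 0,"wx": 0,"wy": 0,"wz": 0,"fingers": 0},
    {"tx": 0.0012,"ty": 0,"tz": 0,"wx": 0,"wy": 0,"wz": 0,"fingers": 0}
  ]
}}

```text
t: 15.28
ee_pos: [0.483, 0.1188, 0.0296]
tool_rot: [0.0, 0.999, 0.044, -0.004]
contact_force: [-10.1, -0.5, 3.0]
grip_width: -0.004
```

```bash
python3 - <<'E'
from h import *
st();s=observe();print(s["ft_torque"],s["effort"],s["tool_rot"])
E
```

```text
t 15.275 S [13.5 40.5  0.5] yaw 5.1 F tool [-10.1  -0.4  -2.9] z 0.02957744587440737
[-0.02233292  1.49560115 -0.0140273 ] [-1.01818029e+00 -3.84621799e+01 -2.04405177e+01 -3.66646852e-01
 -2.80284829e+00 -3.28789996e-03] [ 3.91520294e-04  9.99013212e-01  4.42581031e-02 -3.69719385e-03]
```

Call:
{"method": "arm_command", "body": {
  "commands": [
    {"tx": 0.0003,"ty": 0,"tz": -0.0003,"wx": 0,"wy": 0,"wz": 0,"fingers": 0},
    {"tx": 0.0006,"ty": 0,"tz": -0.0003,"wx": 0,"wy": 0,"wz": 0,"fingers": 0},
    {"tx": 0.0009,"ty": 0,"tz": -0.0003,"wx": 0,"wy": 0,"wz": 0,"fingers": 0},
    {"tx": 0.0012,"ty": 0,"tz": -0.0003,"wx": 0,"wy": 0,"wz": 0,"fingers": 0},
    {"tx": 0.0014,"ty": 0,"tz": -0.0003,"wx": 0,"wy": 0,"wz": 0,"fingers": 0}
  ]
}}

```text
t: 15.9
ee_pos: [0.4831, 0.1188, 0.0296]
tool_rot: [0.001, 0.999, 0.044, -0.005]
contact_force: [-12.2, 0.6, 4.1]
grip_width: 0.0
```

```bash
python3 - <<'E'
from h import *
st();s=observe();print(s["ft_torque"],s["effort"],s["tool_rot"])
E
```

```text
t 15.9 S [13.4 40.5  0.5] yaw 5.1 F tool [-12.2  -1.7  -4. ] z 0.029613111778717695
[-0.0189687   1.86704488 -0.05527357] [-1.41554799e+00 -3.83331192e+01 -2.16770339e+01 -5.15240449e-01
 -3.49009618e+00 -5.95757083e-04] [ 5.07643793e-04  9.99010143e-01  4.41872280e-02 -5.09561241e-03]
```

Call:
{"method": "arm_command", "body": {
  "commands": [
    {"tx": 0.0004,"ty": 0,"tz": -0.0003,"wx": 0,"wy": 0,"wz": 0,"fingers": 0},
    {"tx": 0.0007,"ty": 0,"tz": -0.0003,"wx": 0,"wy": 0,"wz": 0,"fingers": 0},
    {"tx": 0.0007,"ty": 0,"tz": -0.0003,"wx": 0,"wy": 0,"wz": 0,"fingers": 0},
    {"tx": 0.0007,"ty": 0,"tz": -0.0003,"wx": 0,"wy": 0,"wz": 0,"fingers": 0},
    {"tx": 0.0007,"ty": 0,"tz": -0.0003,"wx": 0,"wy": 0,"wz": 0,"fingers": 0}
  ]
}}

```text
t: 16.52
ee_pos: [0.4831, 0.1188, 0.0296]
tool_rot: [0.001, 0.999, 0.044, -0.006]
contact_force: [-11.8, -0.2, 4.1]
grip_width: 0.001
```

```bash
python3 - <<'E'
from h import *
st();s=observe();print(s["ft_torque"],s["effort"],s["tool_rot"])
E
```

```text
t 16.525 S [13.4 40.5  0.5] yaw 5.1 F tool [-11.8  -0.8  -4. ] z 0.029630268564791083
[0.00207681 1.92862302 0.00498164] [-1.53552767e+00 -3.88768530e+01 -2.22561300e+01 -5.62192239e-01
 -3.65534328e+00  1.36138293e-03] [ 5.94117884e-04  9.99006485e-01  4.41755818e-02 -5.84875061e-03]
```

Call:
{"method": "arm_command", "body": {
  "commands": [
    {"tx": 0.0003,"ty": 0,"tz": 0,"wx": 0,"wy": 0,"wz": 0,"fingers": 0},
    {"tx": 0.0006,"ty": 0,"tz": 0,"wx": 0,"wy": 0,"wz": 0,"fingers": 0},
    {"tx": 0.0006,"ty": 0,"tz": 0,"wx": 0,"wy": 0,"wz": 0,"fingers": 0},
    {"tx": 0.0006,"ty": 0,"tz": 0,"wx": 0,"wy": 0,"wz": 0,"fingers": 0},
    {"tx": 0.0006,"ty": 0,"tz": 0,"wx": 0,"wy": 0,"wz": 0,"fingers": 0}
  ]
}}

```text
t: 17.15
ee_pos: [0.4832, 0.1188, 0.0296]
tool_rot: [0.001, 0.999, 0.044, -0.006]
contact_force: [-13.2, -0.8, 4.5]
grip_width: 0.0
```

```bash
python3 - <<'E'
from h import *
st();s=observe();print(s["ft_torque"],s["effort"],s["tool_rot"])
E
```

```text
t 17.15 S [13.3 40.5  0.5] yaw 5.1 F tool [-13.2  -0.4  -4.3] z 0.029645396411217516
[-0.01914824  2.17749177  0.02257908] [-1.70675676e+00 -3.84472525e+01 -2.26980364e+01 -6.26237635e-01
 -3.99731174e+00 -2.56009762e-04] [ 6.27983980e-04  9.99004449e-01  4.41434695e-02 -6.40866641e-03]
```

Call:
{"method": "arm_command", "body": {
  "commands": [
    {"tx": 0.0002,"ty": 0,"tz": 0,"wx": 0,"wy": 0,"wz": 0,"fingers": 0},
    {"tx": 0.0003,"ty": 0,"tz": 0,"wx": 0,"wy": 0,"wz": 0,"fingers": 0},
    {"tx": 0.0003,"ty": 0,"tz": 0,"wx": 0,"wy": 0,"wz": 0,"fingers": 0},
    {"tx": 0.0003,"ty": 0,"tz": 0,"wx": 0,"wy": 0,"wz": 0,"fingers": 0},
    {"tx": 0.0003,"ty": 0,"tz": 0,"wx": 0,"wy": 0,"wz": 0,"fingers": 0}
  ]
}}

```text
t: 17.77
ee_pos: [0.4832, 0.1188, 0.0296]
tool_rot: [0.001, 0.999, 0.044, -0.007]
contact_force: [-13.9, 0.0, 4.2]
grip_width: 0.001
```

Call:
{"method": "arm_command", "body": {
  "commands": [
    {"tx": 0,"ty": 0,"tz": 0,"wx": 0,"wy": 0,"wz": 0,"fingers": 0},
    {"tx": 0,"ty": 0,"tz": 0,"wx": 0,"wy": 0,"wz": 0,"fingers": 0},
    {"tx": 0,"ty": 0,"tz": 0,"wx": 0,"wy": 0,"wz": 0,"fingers": 0},
    {"tx": 0,"ty": 0,"tz": 0,"wx": 0,"wy": 0,"wz": 0,"fingers": 0},
    {"tx": 0,"ty": 0,"tz": 0,"wx": 0,"wy": 0,"wz": 0,"fingers": 0}
  ]
}}

```text
t: 18.4
ee_pos: [0.4832, 0.1188, 0.0296]
tool_rot: [0.001, 0.999, 0.044, -0.007]
contact_force: [-14.1, 0.4, 5.6]
grip_width: 0.002
```

Call:
{"method": "arm_command", "body": {
  "commands": [
    {"tx": 0,"ty": 0,"tz": 0,"wx": 0,"wy": 0,"wz": 0,"fingers": 0},
    {"tx": 0,"ty": 0,"tz": 0,"wx": 0,"wy": 0,"wz": 0,"fingers": 0},
    {"tx": 0,"ty": 0,"tz": 0,"wx": 0,"wy": 0,"wz": 0,"fingers": 0},
    {"tx": 0,"ty": 0,"tz": 0,"wx": 0,"wy": 0,"wz": 0,"fingers": 0},
    {"tx": 0,"ty": 0,"tz": 0,"wx": 0,"wy": 0,"wz": 0,"fingers": 0}
  ]
}}

```text
t: 19.02
ee_pos: [0.4832, 0.1188, 0.0296]
tool_rot: [0.001, 0.999, 0.044, -0.007]
contact_force: [-14.0, 0.2, 4.3]
grip_width: 0.002
```

```bash
python3 - <<'E'
from h import *
st()
a=capture("top")["color"][215:265,235:315,::-1];cv2.imwrite("pics/top10.png",cv2.resize(a,None,fx=8,fy=8,interpolation=2))
E
```

```text
t 19.025 S [13.3 40.5  0.5] yaw 5.1 F tool [-14.   -1.4  -4.1] z 0.02963576513644229
```

View pics/top10.png

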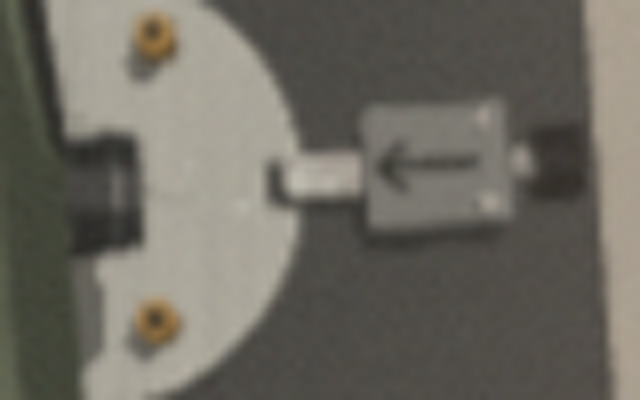

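The lock held 14 N for over 1.5 s, with the tool position steady to 0.1 mm. Now I'll let go and lift.

Call:
{"method": "arm_command", "body": {
  "commands": [
    {"tx": -0.002,"ty": 0,"tz": 0,"wx": 0,"wy": 0,"wz": 0,"fingers": 0},
    {"tx": -0.005,"ty": 0,"tz": 0,"wx": 0,"wy": 0,"wz": 0,"fingers": 0},
    {"tx": -0.009,"ty": 0,"tz": 0,"wx": 0,"wy": 0,"wz": 0,"fingers": 0},
    {"tx": -0.014,"ty": 0,"tz": 0,"wx": 0,"wy": 0,"wz": 0,"fingers": 0},
    {"tx": -0.018,"ty": 0,"tz": 0,"wx": 0,"wy": 0,"wz": 0,"fingers": 0}
  ]
}}

```text
t: 19.7
ee_pos: [0.4723, 0.118, 0.0314]
tool_rot: [-0.0, 0.999, 0.044, 0.001]
contact_force: [-0.3, 0.8, -0.9]
grip_width: 0.002
```

Call:
{"method": "arm_command", "body": {
  "commands": [
    {"tx": 0,"ty": 0,"tz": -0.02,"wx": 0,"wy": 0,"wz": 0,"fingers": 0},
    {"tx": 0,"ty": 0,"tz": -0.05,"wx": 0,"wy": 0,"wz": 0,"fingers": 0},
    {"tx": 0,"ty": 0,"tz": -0.08,"wx": 0,"wy": 0,"wz": 0,"fingers": 0},
    {"tx": 0,"ty": 0,"tz": -0.1,"wx": 0,"wy": 0,"wz": 0,"fingers": 0},
    {"tx": 0,"ty": 0,"tz": -0.1,"wx": 0,"wy": 0,"wz": 0,"fingers": 0}
  ]
}}

```text
t: 20.32
ee_pos: [0.4728, 0.1181, 0.1325]
tool_rot: [-0.0, 0.999, 0.044, 0.002]
contact_force: [0.5, 0.1, -0.7]
grip_width: 0.001
```

```bash
python3 - <<'E'
from h import *
st();print(observe()["ee_pos"])
T=capture("top");S=capture("scene")
cv2.imwrite("pics/scene11.png",cv2.resize(S["color"][205:335,195:345,::-1],None,fx=4,fy=4,interpolation=2))
cv2.imwrite("pics/top11.png",cv2.resize(T["color"][175:295,180:325,::-1],None,fx=4,fy=4,interpolation=2))
E
```

```text
t 20.325 S [ 23.2  40.9 103.6] yaw 5.1 F tool [ 0.5 -0.1  0.7] z 0.13253938394178955
[0.47279562 0.11813918 0.13253938]
```

View pics/scene11.png

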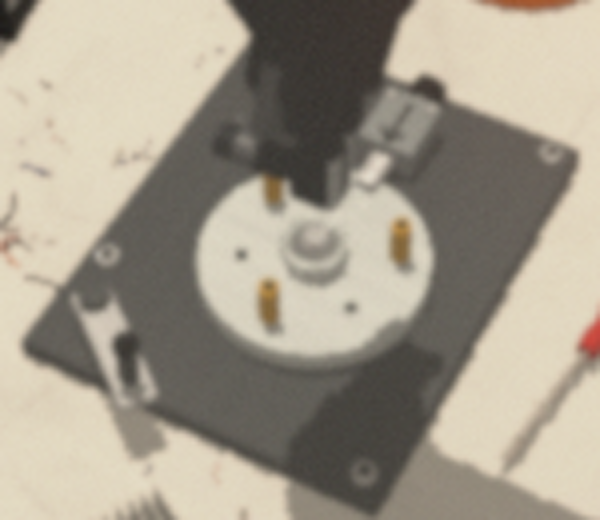

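View pics/top11.png

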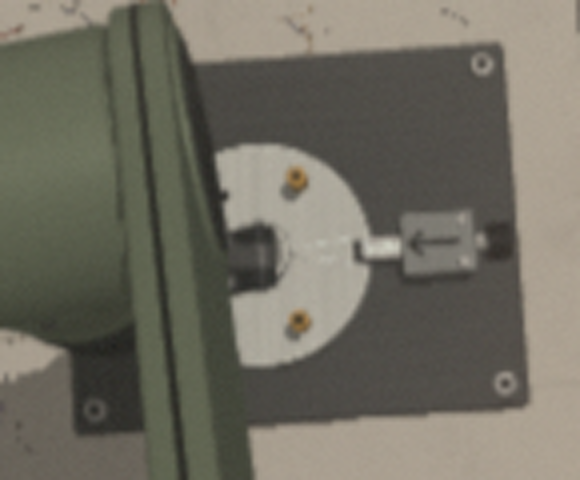

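Plunger in the notch and flange flat: nose at top crop (360,248). Next I'll move to the far side of the keeper ball and push it round with the tool's -x face.

```bash
python3 - <<'E'
from h import *
rel((.543,.2065,.12),58)
S=np.array([-17,46])
for st in(4,5,6):
  print(st,[ (lambda a:(S-np.array([[np.cos(a),-np.sin(a)],[np.sin(a),np.cos(a)]])@S).round(1).tolist())(-np.radians(st*k)) for k in range(1,6)])
E
```

```text
t 20.425 shift mm [ 79.4 -82.   10.5] turn [ 0.000e+00  2.000e-02 -5.291e+01]
4 [[-3.3, -1.1], [-6.6, -1.9], [-9.9, -2.5], [-13.3, -2.9], [-16.8, -3.0]]
5 [[-4.1, -1.3], [-8.2, -2.3], [-12.5, -2.8], [-16.8, -3.0], [-21.0, -2.9]]
6 [[-4.9, -1.5], [-9.9, -2.5], [-15.0, -3.0], [-20.2, -2.9], [-25.3, -2.3]]
```

Call:
{"method": "arm_command", "body": {
  "commands": [
    {"tx": 0.015,"ty": -0.016,"tz": 0,"wx": 0,"wy": 0,"wz": -10,"fingers": 0},
    {"tx": 0.035,"ty": -0.036,"tz": 0,"wx": 0,"wy": 0,"wz": -20,"fingers": 0},
    {"tx": 0.055,"ty": -0.056,"tz": 0,"wx": 0,"wy": 0,"wz": -30,"fingers": 0},
    {"tx": 0.07,"ty": -0.072,"tz": 0,"wx": 0,"wy": 0,"wz": -40,"fingers": 0},
    {"tx": 0.079,"ty": -0.082,"tz": 0,"wx": 0,"wy": 0,"wz": -50,"fingers": 0}
  ]
}}

```text
t: 21.05
ee_pos: [0.5429, 0.2072, 0.1291]
tool_rot: [-0.0, 0.885, 0.465, -0.001]
contact_force: [0.3, -0.7, 1.2]
grip_width: -0.001
```

```bash
python3 - <<'E'
from h import *
rel((.543,.2065,.047),58)
cv2.imwrite("pics/wrist12.png",capture("wrist")["color"][:,:,::-1])
T=capture("top");cv2.imwrite("pics/top12.png",cv2.resize(T["color"][175:295,180:325,::-1],None,fx=4,fy=4,interpolation=2))
E
```

```text
t 21.05 shift mm [-0.3  0.6 82.1] turn [-0.08  0.11 -2.55]
```

View pics/wrist12.png

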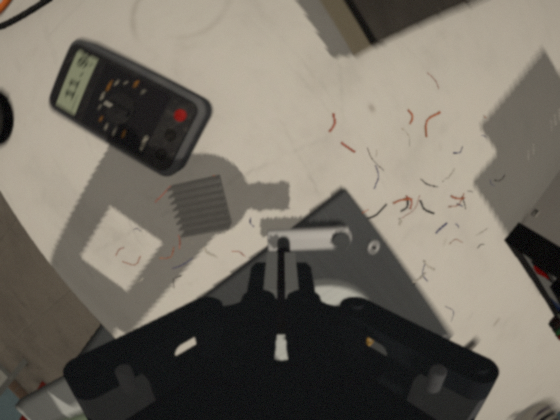

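View pics/top12.png

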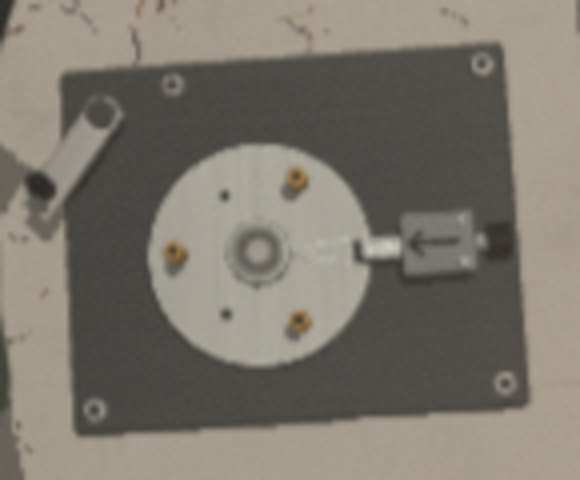

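```bash
cat >> h.py <<'E'
def fish(c,X):
    q=c["R"]@np.array(X)+c["t"];th=np.arctan2(np.hypot(q[0],q[1]),q[2]);f=c["mtx"][0,0];u=q[:2]/np.hypot(*q[:2])*th*f
    return u+c["mtx"][:2,2]
E
python3 - <<'E'
from h import *
W=capture("wrist");print("ball",fish(W,(.5286,.1836,.059)),"tcp",fish(W,observe()["ee_pos"]),-W["R"].T@W["t"])
T=capture("top");print("ball top",[ray(T,p,.059) for p in ((180+41/4-.4,175+185/4-.4),)])
E
```

```text
ball [282.64212732 257.73597432] tcp [279.72782117 271.99823093] [0.58670759 0.26930204 0.27039597]
ball top [array([0.52809077, 0.18210394])]
```

```bash
python3 - <<'E'
import cv2
a=cv2.imread("pics/wrist12.png")[200:320,220:380];cv2.imwrite("pics/w12c.png",cv2.resize(a,None,fx=5,fy=5,interpolation=2))
E
```

```text
(no output)
```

View pics/w12c.png

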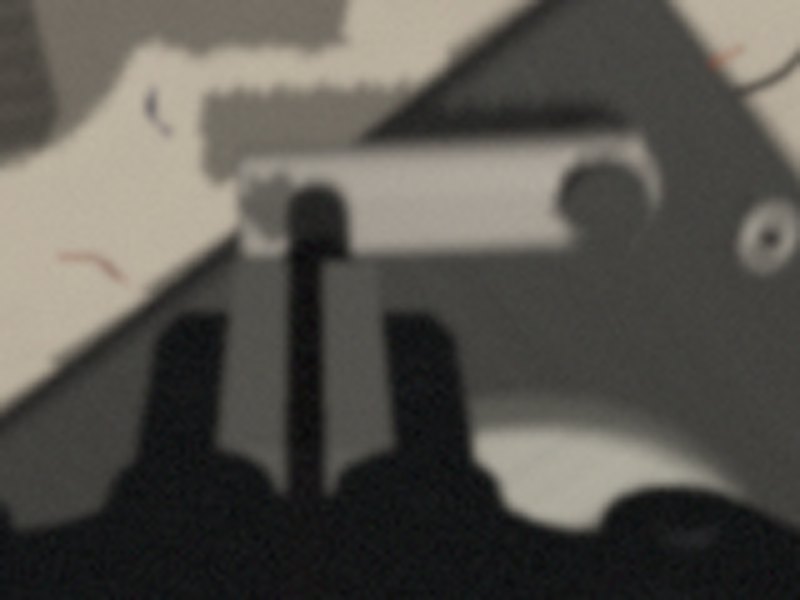

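The finger hides the ball. The dark pin base at (283,243) and the top view both confirm the finger is on the ball's outer side, so I'll descend.

Call:
{"method": "arm_command", "body": {
  "commands": [
    {"tx": 0,"ty": 0,"tz": 0.025,"wx": 0,"wy": 0,"wz": -3,"fingers": 0},
    {"tx": 0,"ty": 0,"tz": 0.05,"wx": 0,"wy": 0,"wz": -3,"fingers": 0},
    {"tx": 0,"ty": 0,"tz": 0.07,"wx": 0,"wy": 0,"wz": -3,"fingers": 0},
    {"tx": 0,"ty": 0,"tz": 0.081,"wx": 0,"wy": 0,"wz": -3,"fingers": 0},
    {"tx": 0,"ty": 0,"tz": 0.081,"wx": 0,"wy": 0,"wz": -3,"fingers": 0}
  ]
}}

```text
t: 21.88
ee_pos: [0.5422, 0.206, 0.0494]
tool_rot: [-0.0, 0.875, 0.485, -0.001]
contact_force: [0.3, 0.5, 0.0]
grip_width: 0.001
```

```bash
cat >> h.py <<'E'
def sk():
    s=observe();q=s["tool_rot"];R0=Ro.from_quat([q[1],q[2],q[3],q[0]]);c=np.array([.5678,.1593,.047])
    x=R0.apply([1,0,0]);print("t",s["t"],"S",(R0.inv().apply(c-s["ee_pos"])*1e3).round(1),"yaw",np.degrees(np.arctan2(x[1],x[0])).round(1),"F tool",R0.inv().apply(s["contact_force"]).round(1),"z",s["ee_pos"][2])
E
python3 - <<'E'
from h import *
sk()
T=capture("top");cv2.imwrite("pics/top13.png",cv2.resize(T["color"][175:295,160:305,::-1],None,fx=4,fy=4,interpolation=2))
T=capture("scene");cv2.imwrite("pics/scene13.png",cv2.resize(T["color"][205:335,175:325,::-1],None,fx=4,fy=4,interpolation=2))
E
```

```text
t 21.875 S [-26.   46.5   2.3] yaw 58.0 F tool [ 0.6 -0.  -0. ] z 0.04935142470878784
```

View pics/scene13.png

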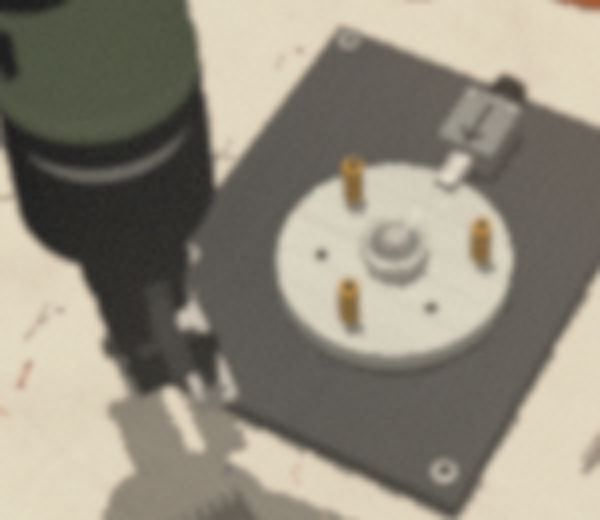

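View pics/top13.png

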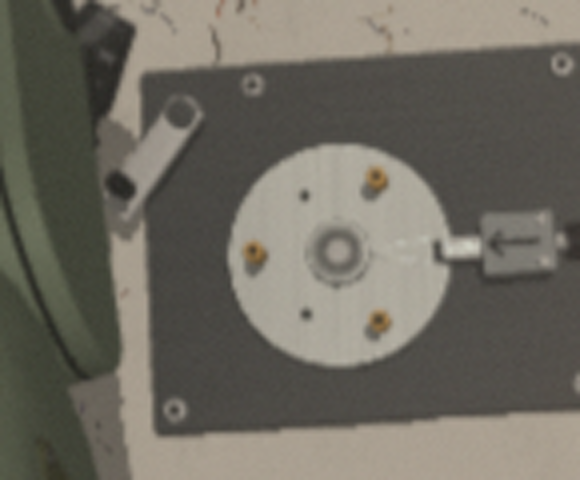

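Call:
{"method": "arm_command", "body": {
  "commands": [
    {"tx": -0.003,"ty": 0,"tz": 0,"wx": 0,"wy": 0,"wz": 0,"fingers": 0},
    {"tx": -0.006,"ty": 0,"tz": 0,"wx": 0,"wy": 0,"wz": 0,"fingers": 0},
    {"tx": -0.008,"ty": 0,"tz": 0,"wx": 0,"wy": 0,"wz": 0,"fingers": 0},
    {"tx": -0.009,"ty": 0,"tz": 0,"wx": 0,"wy": 0,"wz": 0,"fingers": 0},
    {"tx": -0.01,"ty": 0,"tz": 0,"wx": 0,"wy": 0,"wz": 0,"fingers": 0}
  ]
}}

```text
t: 22.6
ee_pos: [0.5376, 0.1981, 0.05]
tool_rot: [0.0, 0.874, 0.485, 0.0]
contact_force: [-0.1, 1.1, -0.1]
grip_width: -0.001
```

Call:
{"method": "arm_command", "body": {
  "commands": [
    {"tx": -0.0033,"ty": -0.0011,"tz": 0,"wx": 0,"wy": 0,"wz": -4,"fingers": 0},
    {"tx": -0.0066,"ty": -0.0019,"tz": 0,"wx": 0,"wy": 0,"wz": -8,"fingers": 0},
    {"tx": -0.0099,"ty": -0.0025,"tz": 0,"wx": 0,"wy": 0,"wz": -12,"fingers": 0},
    {"tx": -0.0133,"ty": -0.0029,"tz": 0,"wx": 0,"wy": 0,"wz": -16,"fingers": 0},
    {"tx": -0.0168,"ty": -0.003,"tz": 0,"wx": 0,"wy": 0,"wz": -20,"fingers": 0}
  ]
}}

```text
t: 23.22
ee_pos: [0.5261, 0.1858, 0.05]
tool_rot: [-0.0, 0.776, 0.631, 0.0]
contact_force: [-0.4, 2.2, -0.2]
grip_width: -0.001
```

```bash
python3 - <<'E'
from h import *
sk()
T=capture("top");cv2.imwrite("pics/top14.png",cv2.resize(T["color"][175:295,160:305,::-1],None,fx=4,fy=4,interpolation=2))
cv2.imwrite("pics/wrist14.png",capture("wrist")["color"][:,:,::-1])
E
```

```text
t 23.225 S [-17.5  46.2   3. ] yaw 78.2 F tool [ 2.  -0.8  0.2] z 0.050044268674537894
```

View pics/top14.png

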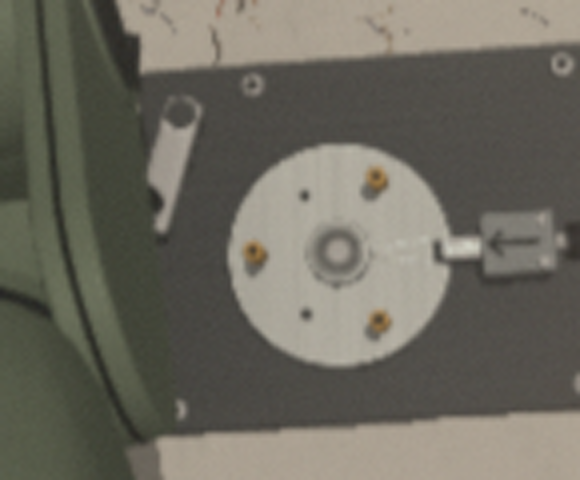

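View pics/wrist14.png

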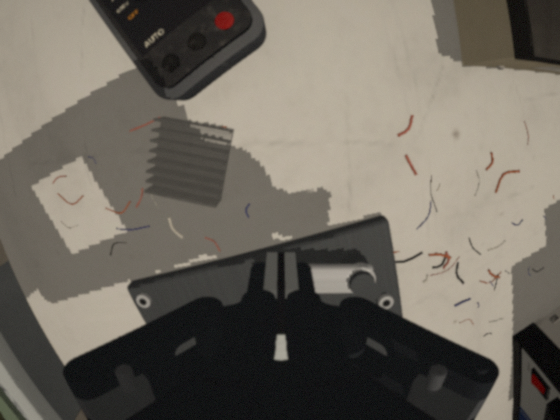

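Call:
{"method": "arm_command", "body": {
  "commands": [
    {"tx": -0.0041,"ty": -0.0013,"tz": 0,"wx": 0,"wy": 0,"wz": -5,"fingers": 0},
    {"tx": -0.0082,"ty": -0.0023,"tz": 0,"wx": 0,"wy": 0,"wz": -10,"fingers": 0},
    {"tx": -0.0125,"ty": -0.0028,"tz": 0,"wx": 0,"wy": 0,"wz": -15,"fingers": 0},
    {"tx": -0.0168,"ty": -0.003,"tz": 0,"wx": 0,"wy": 0,"wz": -20,"fingers": 0},
    {"tx": -0.021,"ty": -0.0029,"tz": 0,"wx": 0,"wy": 0,"wz": -25,"fingers": 0}
  ]
}}

```text
t: 23.95
ee_pos: [0.5188, 0.1656, 0.05]
tool_rot: [-0.0, 0.621, 0.784, -0.0]
contact_force: [-0.8, 1.0, -0.2]
grip_width: -0.004
```

Call:
{"method": "arm_command", "body": {
  "commands": [
    {"tx": -0.0033,"ty": -0.0011,"tz": 0,"wx": 0,"wy": 0,"wz": -4,"fingers": 0},
    {"tx": -0.0066,"ty": -0.0019,"tz": 0,"wx": 0,"wy": 0,"wz": -8,"fingers": 0},
    {"tx": -0.0099,"ty": -0.0025,"tz": 0,"wx": 0,"wy": 0,"wz": -12,"fingers": 0},
    {"tx": -0.0133,"ty": -0.0029,"tz": 0,"wx": 0,"wy": 0,"wz": -16,"fingers": 0},
    {"tx": -0.0168,"ty": -0.003,"tz": 0,"wx": 0,"wy": 0,"wz": -20,"fingers": 0}
  ]
}}

```text
t: 24.58
ee_pos: [0.5194, 0.1485, 0.0499]
tool_rot: [-0.001, 0.476, 0.879, -0.0]
contact_force: [-0.9, 1.1, 0.9]
grip_width: 0.002
```

```bash
python3 - <<'E'
from h import *
sk()
T=capture("top");cv2.imwrite("pics/top15.png",cv2.resize(T["color"][175:295,160:305,::-1],None,fx=4,fy=4,interpolation=2))
cv2.imwrite("pics/wrist15.png",capture("wrist")["color"][:,:,::-1])
E
```

```text
t 24.575 S [-17.4  46.4   2.9] yaw 123.1 F tool [ 1.4 -0.2 -0.9] z 0.049933966634564134
```

View pics/top15.png

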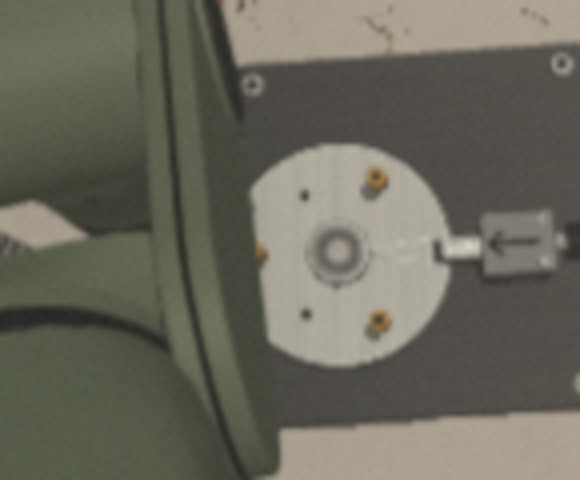

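View pics/wrist15.png

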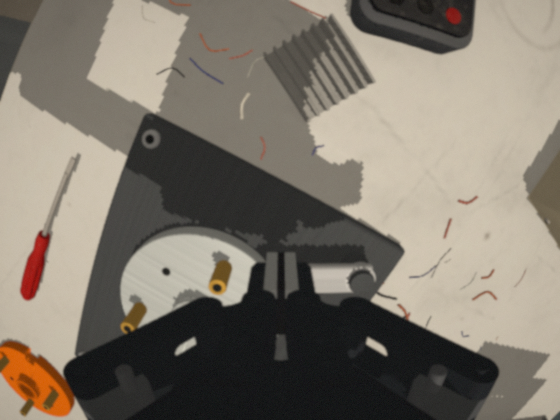

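Call:
{"method": "arm_command", "body": {
  "commands": [
    {"tx": -0.0019,"ty": -0.0007,"tz": 0,"wx": 0,"wy": 0,"wz": -2.4,"fingers": 0},
    {"tx": -0.0039,"ty": -0.0013,"tz": 0,"wx": 0,"wy": 0,"wz": -4.8,"fingers": 0},
    {"tx": -0.0059,"ty": -0.0018,"tz": 0,"wx": 0,"wy": 0,"wz": -7.2,"fingers": 0},
    {"tx": -0.0079,"ty": -0.0022,"tz": 0,"wx": 0,"wy": 0,"wz": -9.6,"fingers": 0},
    {"tx": -0.0099,"ty": -0.0025,"tz": 0,"wx": 0,"wy": 0,"wz": -12,"fingers": 0}
  ]
}}

```text
t: 25.3
ee_pos: [0.5227, 0.1388, 0.0499]
tool_rot: [-0.0, 0.382, 0.924, -0.0]
contact_force: [-1.8, 0.3, 1.1]
grip_width: -0.003
```

Call:
{"method": "arm_command", "body": {
  "commands": [
    {"tx": -0.0006,"ty": -0.0002,"tz": 0,"wx": 0,"wy": 0,"wz": -0.8,"fingers": 0},
    {"tx": -0.0012,"ty": -0.0005,"tz": 0,"wx": 0,"wy": 0,"wz": -1.6,"fingers": 0},
    {"tx": -0.0018,"ty": -0.0006,"tz": 0,"wx": 0,"wy": 0,"wz": -2.3,"fingers": 0},
    {"tx": -0.0024,"ty": -0.0008,"tz": 0,"wx": 0,"wy": 0,"wz": -3,"fingers": 0},
    {"tx": -0.0027,"ty": -0.0009,"tz": 0,"wx": 0,"wy": 0,"wz": -3.4,"fingers": 0}
  ]
}}

```text
t: 25.92
ee_pos: [0.5243, 0.1361, 0.0499]
tool_rot: [-0.0, 0.354, 0.935, -0.0]
contact_force: [-2.2, -0.2, 0.3]
grip_width: -0.003
```

```bash
python3 - <<'E'
from h import *
sk()
E
```

```text
t 25.925 S [-17.2  46.2   2.9] yaw 138.5 F tool [ 1.5 -1.6 -0.3] z 0.04990017184401513
```

Call:
{"method": "arm_command", "body": {
  "commands": [
    {"tx": -0.0004,"ty": -0.0001,"tz": 0,"wx": 0,"wy": 0,"wz": -0.4,"fingers": 0},
    {"tx": -0.0008,"ty": -0.0002,"tz": 0,"wx": 0,"wy": 0,"wz": -0.8,"fingers": 0},
    {"tx": -0.0012,"ty": -0.0002,"tz": 0,"wx": 0,"wy": 0,"wz": -1.2,"fingers": 0},
    {"tx": -0.0014,"ty": -0.0002,"tz": 0,"wx": 0,"wy": 0,"wz": -1.2,"fingers": 0},
    {"tx": -0.0016,"ty": -0.0002,"tz": 0,"wx": 0,"wy": 0,"wz": -1.2,"fingers": 0}
  ]
}}

```text
t: 26.55
ee_pos: [0.5253, 0.135, 0.0499]
tool_rot: [-0.0, 0.345, 0.939, -0.0]
contact_force: [-2.0, 1.0, 0.5]
grip_width: -0.002
```

```bash
python3 - <<'E'
from h import *
sk()
E
```

```text
t 26.55 S [-16.7  46.    2.9] yaw 139.7 F tool [ 2.2 -0.5 -0.5] z 0.04993338420482618
```

Call:
{"method": "arm_command", "body": {
  "commands": [
    {"tx": -0.0003,"ty": 0,"tz": 0,"wx": 0,"wy": 0,"wz": 0,"fingers": 0},
    {"tx": -0.0006,"ty": 0,"tz": 0,"wx": 0,"wy": 0,"wz": 0,"fingers": 0},
    {"tx": -0.0009,"ty": 0,"tz": 0,"wx": 0,"wy": 0,"wz": 0,"fingers": 0},
    {"tx": -0.0012,"ty": 0,"tz": 0,"wx": 0,"wy": 0,"wz": 0,"fingers": 0},
    {"tx": -0.0012,"ty": 0,"tz": 0,"wx": 0,"wy": 0,"wz": 0,"fingers": 0}
  ]
}}

```text
t: 27.18
ee_pos: [0.5254, 0.1348, 0.0499]
tool_rot: [-0.001, 0.345, 0.939, 0.0]
contact_force: [-5.8, 4.9, 1.1]
grip_width: 0.001
```

```bash
python3 - <<'E'
from h import *
sk()
E
```

```text
t 27.175 S [-16.4  46.1   2.8] yaw 139.7 F tool [ 7.6  0.  -1.1] z 0.04987133704625357
```

That is the stop: 7.6 N with no further travel. I'll back off, lift and clear the view.

Call:
{"method": "arm_command", "body": {
  "commands": [
    {"tx": 0.002,"ty": 0,"tz": 0,"wx": 0,"wy": 0,"wz": 0,"fingers": 0},
    {"tx": 0.005,"ty": 0,"tz": 0,"wx": 0,"wy": 0,"wz": 0,"fingers": 0},
    {"tx": 0.009,"ty": 0,"tz": 0,"wx": 0,"wy": 0,"wz": 0,"fingers": 0},
    {"tx": 0.012,"ty": 0,"tz": -0.001,"wx": 0,"wy": 0,"wz": 0,"fingers": 0},
    {"tx": 0.014,"ty": 0,"tz": -0.002,"wx": 0,"wy": 0,"wz": 0,"fingers": 0}
  ]
}}

```text
t: 27.8
ee_pos: [0.5158, 0.1434, 0.0521]
tool_rot: [0.0, 0.344, 0.939, 0.0]
contact_force: [0.1, 0.1, -0.1]
grip_width: -0.002
```

Call:
{"method": "arm_command", "body": {
  "commands": [
    {"tx": 0,"ty": 0,"tz": -0.03,"wx": 0,"wy": 0,"wz": 0,"fingers": 0},
    {"tx": 0,"ty": 0,"tz": -0.07,"wx": 0,"wy": 0,"wz": 0,"fingers": 0},
    {"tx": 0,"ty": 0,"tz": -0.12,"wx": 0,"wy": 0,"wz": 0,"fingers": 0},
    {"tx": 0.04,"ty": 0,"tz": -0.15,"wx": 0,"wy": 0,"wz": 0,"fingers": 0},
    {"tx": 0.08,"ty": 0,"tz": -0.15,"wx": 0,"wy": 0,"wz": 0,"fingers": 0}
  ]
}}

```text
t: 28.42
ee_pos: [0.4558, 0.196, 0.2049]
tool_rot: [0.003, 0.345, 0.939, 0.002]
contact_force: [-0.2, 1.4, -0.6]
grip_width: 0.001
```

Call:
{"method": "arm_command", "body": {
  "commands": [
    {"tx": 0.04,"ty": 0,"tz": 0,"wx": 0,"wy": 0,"wz": 0,"fingers": 0},
    {"tx": 0.08,"ty": 0,"tz": 0,"wx": 0,"wy": 0,"wz": 0,"fingers": 0},
    {"tx": 0.12,"ty": 0,"tz": 0,"wx": 0,"wy": 0,"wz": 0,"fingers": 0},
    {"tx": 0.14,"ty": 0,"tz": 0,"wx": 0,"wy": 0,"wz": 0,"fingers": 0},
    {"tx": 0.14,"ty": 0,"tz": 0,"wx": 0,"wy": 0,"wz": 0,"fingers": 0}
  ]
}}

```text
t: 29.05
ee_pos: [0.3472, 0.2861, 0.2022]
tool_rot: [0.0, 0.343, 0.939, 0.0]
contact_force: [0.3, 0.2, -0.2]
grip_width: -0.002
```

```bash
python3 - <<'E'
from h import *
sk()
T=capture("top");cv2.imwrite("pics/top16.png",cv2.resize(T["color"][175:325,140:340,::-1],None,fx=4,fy=4,interpolation=2))
S=capture("scene");cv2.imwrite("pics/scene16.png",cv2.resize(S["color"][195:345,185:385,::-1],None,fx=4,fy=4,interpolation=2))
h=np.array([.5376,.1238,.059]);print("home px crop",(proj(T,h)-(140,175))*4,(proj(S,h)-(185,195))*4)
E
```

```text
t 29.05 S [-250.3   45.3  155.3] yaw 139.8 F tool [-0.1  0.3  0.2] z 0.2021684863648714
home px crop [321.4840733  165.52096786] [231.17315198 278.27558758]
```

View pics/top16.png

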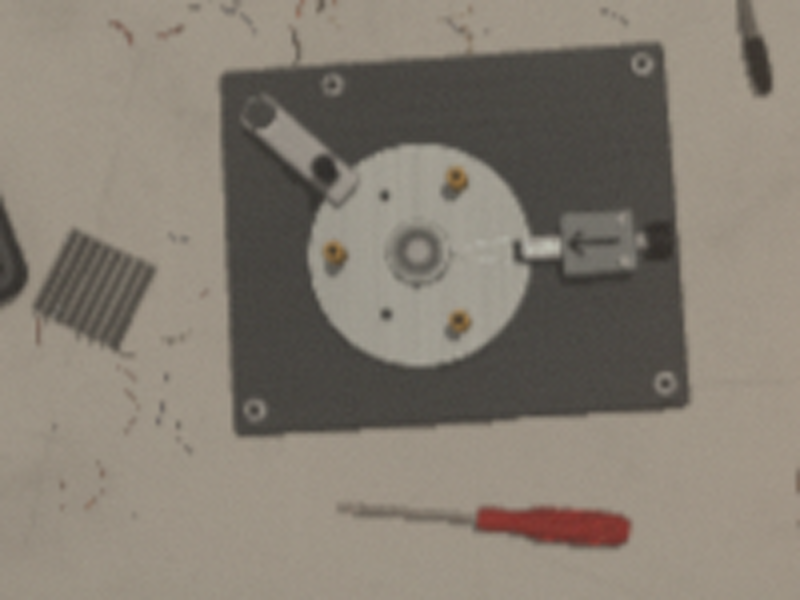

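View pics/scene16.png

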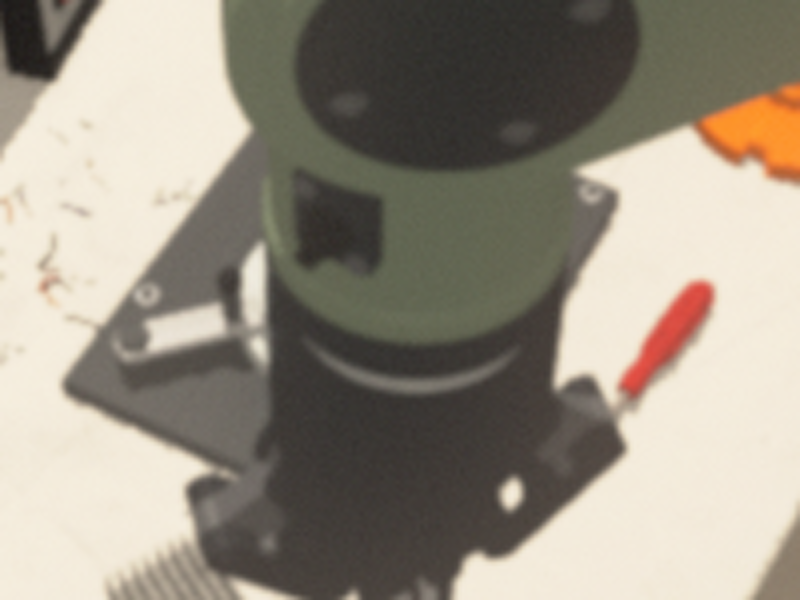

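The ball is at top crop (325,167), against a predicted home of (321,166), which is under 1 px in the original. The plunger is in the notch. One last check that the bystanders haven't moved, then I'll hand in.

```bash
python3 - <<'E'
from h import *
from bench import job_done
a=cv2.imread("pics/top0.png");b=capture("top")["color"][:,:,::-1]
for n,(x,y,w,h) in dict(sink=(145,228,38,38),driver=(218,293,85,26),clip=(318,168,22,35)).items():
    p=a[y:y+h,x:x+w].astype(np.float32).mean(2);q=b[y:y+h,x:x+w].astype(np.float32).mean(2)
    print(n,cv2.phaseCorrelate(p,q),abs(p-q).mean())
print(job_done())
E
```

```text
sink ((0.03947268649152491, 0.05163552658672188), 0.9390741030871869) 1.6542011
driver ((0.010771528257158991, 0.47365646857139865), 1.0128058362890173) 1.6717948
clip ((-0.0032421400642466125, -0.08962840349731138), 0.9634517224298583) 1.655844
the job is handed in; nothing more can be done
None
```

The flange is locked, the lock is proven, and the keeper is at its stop. The job was handed in at about 29 s.

- **Turning and locking:** I pushed the stud opposite the notch clockwise through about 118° with the shut fingertips, at about 2–5 N. The plunger then moved in about 2.6 px (about 5 mm) in the top view.
- **Proving the lock:** I leaned on the stud at about 14 N along the push for over 1.2 s, and the tool position held to 0.1 mm. There was also 4–5 N of downward force from friction, about 15 N in total, and no reading passed 20 N. I let go afterwards.
- **Keeper:** I pushed the keeper round by its ball with about 2 N until the force rose to 7.6 N with almost no further movement.

**Last checks:**
- The plunger nose is in the notch, the flange looks flat, and the arm is clear with no contact force.
- The ball is within 1 px (about 2 mm) of where I worked out its home to be. That is at the limit of the calibration, so the force rise is the firmer evidence that it reached the stop.
- In the top view, the heat sink and clip moved less than 0.1 px. The screwdriver read 0.47 px in one direction. Its mean image difference was as low as the others' and the arm never came near it, so I take that as estimator noise.

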